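# Refill the capper's hopper with stoppers

## Robot

A 7-joint arm with a two-finger parallel gripper is mounted at the origin on the work surface. World frame = base frame: x ahead of the robot, y to its left, z up, the work surface at z = 0. Lengths are in m, angles in rad, forces in N, time in s.
With the tool pointing down it reaches from about 0.375 to 0.925 m from the base axis. Payload 3.1 kg.
Tool frame: the origin (TCP) lies midway between the tips of the shut fingers; the grasp point (between the pads) lies 19 mm behind it (r.hold_point_z is the z of the grasp point in the tool frame, in m); z points along the fingers, x is the direction in which the jaws open and shut, and the axes are right-handed (so a half turn about z gives the same grasp; the last joint's range is limited). The gripper opens to 85 mm and grips with 20 to 120 N. Pads are 22 mm wide; open, the fingers measure 114 mm over their backs; the gripper's body (76 mm by 85 mm) begins 54 mm behind the grasp point. The pads swing forward as they close: fully open they stand 13 mm farther back than shut.
Start: joints at [1.229, 0.383, 0.044, 1.598, -0.018, 1.161, -0.05], TCP at [0.157, -0.631, 0.231] pointing down, gripper open.
Joint ranges: [-2.61, 2.61], [-0.41, 2.15], [-1.48, 1.57], [0, 2.5], [-1.57, 4.71], [0.05, 1.97], [-2.85, 2.85]. Speed limits (rad/s): [2.79, 2.79, 3.14, 3.14, 3.14, 3.14, 3.14].

## Interface

Orientations are given as a unit quaternion [x, y, z, w].
In Python, from workcell import readout, cams, r gives the robot as it stands.
- The arm moves only by the tool apply_moves, never from a script. Its argument "moves" is a list of rows, each a list of 7 numbers: the gripper command: -1 is shut, 1 is fully open, values between are in proportion, then the shift along the world's x, y, z in m, then the turn, a rotation vector about the world's x, y, z in rad. A call has 1 to 20 rows; each row is the pose to reach, as a shift and turn from the pose commanded when the call began; what a row does not reach only later rows make up. A row lasts 1/12 s, in which the tool goes at most 41.7 mm and 7.16 degrees, less where a joint would pass 70% of its speed; a pose out of reach is approached as far as the arm can. A call with a gripper value outside its range is refused whole. The fingers move at their own pace and stop on an object; the grip force is fixed at half the most. Time passes only in rows, so rows that repeat a pose let the fingers close. It gives the time, the measured TCP pose, the force and the opening at its end, in the units of the state.
- readout.get_obs(): the state, without advancing time (a new reading comes with each control period).
- cams.read_camera(name): name is "scene" or "side" or "wrist"; returns (picture, depth): 420x560x3 uint8, red, green, blue; 420x560 float32, m along the optical axis (not along the pixel's ray), 0 where there is no reading.
- cams.camera_info(name): a dict with "fx", "fy", "cx", "cy" (pixels), "k1" (the pictures are not rectified: a ray, as slopes to the right and down, at radius r is drawn at 1 + k1 r^2 times it, then the intrinsics apply), "eye" and "attitude" of the camera in the world. Camera axes: x right, y down, z forward; pixel columns grow to the right and rows downward; lengths in m; the calibration is good to about 2 mm. A picture is of the moment at which its call begins: read the wrist's pose just before it. camera_info takes no time and is no camera call; for the wrist camera it gives the pose at the moment of the call.
- r.finish_job(): hands the job in, once; it reports no verdict.
The state is a dict: "t": time; "joint_pos": joint angles; "dq": joint speeds; "tau": joint torques, N m; "tcp_pos": TCP position; "tcp_rot": TCP orientation; "force": force on the tool from outside, world axes, zero at the start; "moment": the same for the moment, N m; "grip_width": finger opening in m.
Only numpy, scipy, OpenCV 4.12 (cv2) and the standard library are available. Lean on these libraries where they do the work, as an engineer would, in place of code of your own. Each camera call takes 0.05 s, during which the arm holds its last target.

## Task

Refill the tube capping machine: switch its red toggle off (towards the robot) before any stopper goes in, then use the yellow scoop to move every red stopper from both bays of the stock tray into the steel hopper. Then stand the scoop back upright on its blue mat, let go of it, and only after that switch the toggle fully on again. Do not touch stoppers in the tray with the gripper (one that has strayed onto the bench may be picked up by hand), and leave the other things on the bench alone.

Things in the scene. Friction and masses are not known exactly. Their poses are not given: they have to be found in the camera images.
- tray: Fixed white stock tray, open on top, two bays side by side. Origin: on the middle wall, at bench level, z up; its -x end faces the robot (within 0.2 rad). Walls along x at y = 0 and +-0.094, 4 mm thick, tops 50 mm above the bench, so each bay is 90 mm wide inside. Floor 4 mm above the bench, flat from x = -0.125 to 0.145. Its +x end is an upright wall 50 mm high, its -x end a grey ramp.
- bay_left (a point): Point on the floor of the tray's +y bay, on its centre line (tray frame 0, 0.047, 0.004). At the bay's -x end the floor rises as a ramp (49 degrees) from x = -0.125 to x = -0.165, 50 mm above the bench: stoppers pushed there climb it and roll back into the scoop. At the start stoppers lie only between x = -0.12 and -0.005; beyond them is room to set the scoop down.
- bay_right (a point): The same point of the tray's -y bay (tray frame 0, -0.047, 0.004); this bay is just like the other.
- scoop: Loose yellow scoop, 120 g, with an upright black handle. Origin: centre of its pan's underside; +x towards its open mouth, z up. Pan 90 mm long (x -0.045 to 0.045), 80 mm wide outside, 74 inside, floor 2.5 mm thick, side walls 34 mm high, back wall 45. Handle: upright bar at x = -0.054, 18 mm (x) by 30 (y), top 120 mm above the underside. It starts on the mat, mouth roughly towards the robot.
- scoop_grip (a point): Point in the scoop's handle to grip: 98 mm above the underside, on the handle's axis (scoop frame -0.054, 0, 0.098). Grip it from above across x (18 mm) or y (30 mm).
- scoop_lip (a point): Middle of the scoop's front edge, at its underside (scoop frame 0.045, 0, 0).
- mat: Fixed blue mat with a white centre, the scoop's parking place: 180 mm (x) by 120 mm (y), 4 mm thick. Origin: centre of its underside, at bench level; its x points roughly away from the robot.
- capper: Fixed white capping machine, 240 (x) x 260 (y) mm, deck 60 mm high, with a housing 110 mm high along its +x edge (x from 0.067 to 0.117) and, on the deck, the steel hopper and the toggle. Origin: centre of its footprint at bench level; its -x side faces the robot (within about 0.2 rad).
- hopper_floor (a point): Centre of the inner floor of the round open steel hopper on the capper's deck, 64 mm above the bench (capper frame -0.012, 0.048, 0.064). Inner radius 62 mm at the floor and 74 mm at the rim; the rim is 66 mm above this point, 130 mm above the bench.
- toggle (a joint): Angle of the capper's red-knobbed toggle (rad): 0 = OFF, leaning 0.5 rad to the capper's -x (robot) side; 1.0 = ON, leaning 0.5 rad to +x; end stops at both, stays where left (1 N at the ball moves it). Hinge along the capper's y at capper frame (-0.035, -0.090, 0.082). Arm: 10 mm rod, 80 mm long, on a block 70 x 50 x 25 mm. Starts ON.
- toggle_tip (a point): Centre of the toggle's red ball, 26 mm across, 80 mm from its hinge.
- stopper0: Red rounded stopper (pill shape), 28 mm across and 44 mm long along its x, 18 g. Origin at its centre. Lies in the stock tray at the start; 5 to 7 of the eight are present.
- stopper1: Red rounded stopper (pill shape), 28 mm across and 44 mm long along its x, 18 g. Origin at its centre. Lies in the stock tray at the start; 5 to 7 of the eight are present.
- stopper2: Red rounded stopper (pill shape), 28 mm across and 44 mm long along its x, 18 g. Origin at its centre. Lies in the stock tray at the start; 5 to 7 of the eight are present.
- stopper3: Red rounded stopper (pill shape), 28 mm across and 44 mm long along its x, 18 g. Origin at its centre. Lies in the stock tray at the start; 5 to 7 of the eight are present.
- stopper4: Red rounded stopper (pill shape), 28 mm across and 44 mm long along its x, 18 g. Origin at its centre. Lies in the stock tray at the start; 5 to 7 of the eight are present.
- stopper5: Red rounded stopper (pill shape), 28 mm across and 44 mm long along its x, 18 g. Origin at its centre. Lies in the stock tray at the start; 5 to 7 of the eight are present.
- stopper6: Red rounded stopper (pill shape), 28 mm across and 44 mm long along its x, 18 g. Origin at its centre. Lies in the stock tray at the start; 5 to 7 of the eight are present.
- stopper7: Red rounded stopper (pill shape), 28 mm across and 44 mm long along its x, 18 g. Origin at its centre. Lies in the stock tray at the start; 5 to 7 of the eight are present.
- pipette: Bystander, to be left alone: black and white pipette lying on the bench, 230 mm long along its y, 30 mm thick. Origin: centre of its underside.
- reagent: Bystander, to be left alone: amber reagent bottle, 64 mm across, 140 mm tall. Origin: centre of its underside.
- jar: Bystander, to be left alone: white jar with a blue cap, 70 mm across, 90 mm tall. Origin: centre of its underside.
- tubebox: Bystander, to be left alone: open cardboard box of red-topped tubes, 120 x 170 x 94 mm. Origin: centre of its underside.
Things that resemble listed ones, but are neither listed nor needed, are in the scene too. Leave any green or pink look-alike of the scoop alone.

How it is judged:
By the outcome, as a careful person would: the job done as asked, in the order asked, and still so for the second after the job is handed in, with the robot touching nothing.
Of stopper0, stopper1, stopper2, stopper3, stopper4, stopper5, stopper6, stopper7 only 5 to 7 are there at a start; the rules pass over those that are not, and their reading is None.
At some moment in a run one of stopper0, stopper1, stopper2, stopper3, stopper4, stopper5, stopper6, stopper7, scoop may be knocked a few centimetres aside while the robot is not near it.
It also fails if it takes over 210 s, if anything falls off the work surface, if the arm or the gripper's body presses on something with over 40 N, if the wrist force passes 120 N, or if a joint passes its speed limit or range.

## Working session

There is one attempt and no reset: what is moved stays moved. The work goes in short steps, Python scripts to look and compute and a tool call to move; the robot and the scene stay as the last step left them, time stands still between calls to the robot, and variables do not carry over. Pictures are saved under pics/ and viewed, and the job is handed in when it is done.

Besides the shell and the picture viewer there is one more tool, called by a JSON object that holds its "fn" and its "kwargs". apply_moves: Moves the arm, as the interface text tells. Its arguments: {"type":"object","properties":{"moves":{"type":"array"}},"required":["moves"]}

```bash
ls; mkdir -p pics; python3 - <<'E'
from workcell import readout,cams,r
import cv2
print(readout.get_obs(), r.hold_point_z)
for n in("scene","side","wrist"):
    print(n,cams.camera_info(n))
    p,d=cams.read_camera(n); cv2.imwrite(f"pics/{n}0.png",p[:,:,::-1])
E
```

```text
pics
{'t': 0.0, 'joint_pos': array([ 1.22917982,  0.38385858,  0.04383513,  1.59960186, -0.0178932 ,
        1.1612024 , -0.04988381]), 'dq': array([-9.35845171e-05,  1.97380463e-04,  6.22142151e-04, -8.37989869e-05,
       -6.19880088e-04,  1.62261107e-04, -3.52539040e-04]), 'tau': array([-4.53232233e-04, -4.33464074e+01,  1.02419883e+00, -2.49515283e+01,
        1.05315392e-02,  1.13911086e-02, -7.03306512e-06]), 'tcp_pos': array([ 0.1566742 , -0.62984723,  0.22985904]), 'tcp_rot': array([ 7.87876903e-01, -6.15831302e-01, -1.09980098e-03, -7.63540351e-04]), 'force': array([-0.15076296,  1.13997349,  0.15093222]), 'moment': array([ 0.00139855,  0.03024564, -0.07362378]), 'grip_width': 0.08560664671739363} -0.0187
scene {'fx': 544.3981285267645, 'fy': 544.3981285267645, 'cx': 273.6276648663946, 'cy': 217.60151364435228, 'k1': 0.012097558937090157, 'eye': array([ 1.13564928, -0.33154941,  1.2304219 ]), 'attitude': array([ 0.8332328 ,  0.48832919, -0.13505796, -0.22139794])}
side {'fx': 476.1535221871509, 'fy': 476.1535221871509, 'cx': 277.26083128563516, 'cy': 202.82084693664564, 'k1': -0.013882432292709527, 'eye': array([ 0.28087904, -0.86280416,  1.03964074]), 'attitude': array([ 0.91307977, -0.16660504,  0.0606313 , -0.36722191])}
wrist {'fx': 314.2404404175786, 'fy': 314.2404404175786, 'cx': 281.855978898167, 'cy': 211.29888475635335, 'k1': -0.04986817837608653, 'eye': array([ 0.22496508, -0.61421768,  0.37225518]), 'attitude': array([ 0.78034435, -0.60958735, -0.08628629,  0.10963867])}
```

View pics/scene0.png

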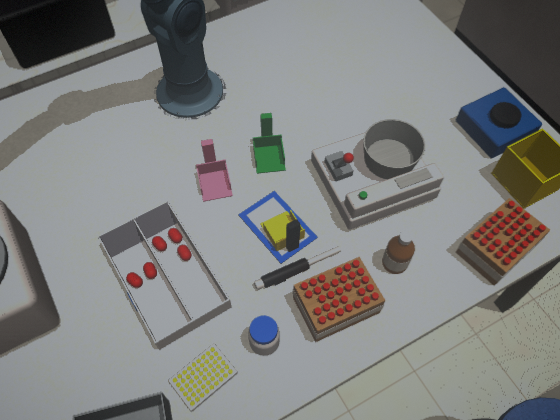

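View pics/side0.png

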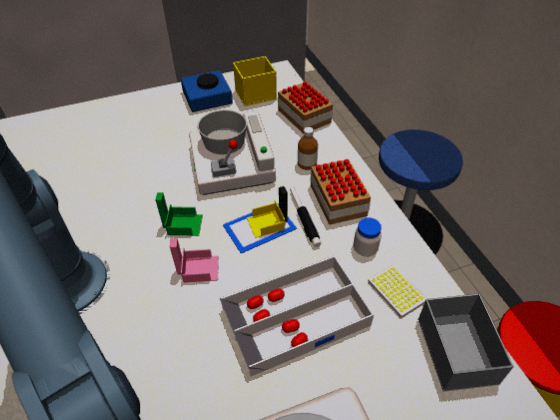

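View pics/wrist0.png

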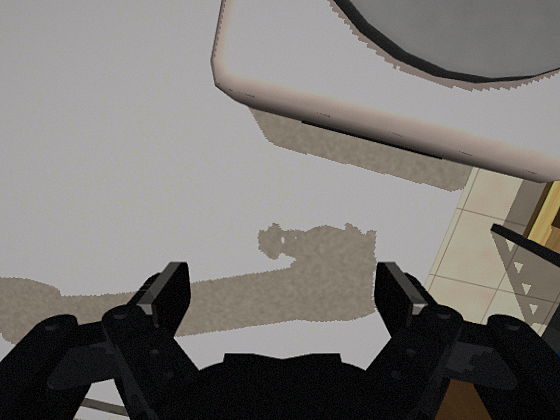

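```bash
cat > h.py <<'E'
from workcell import readout,cams,r
import numpy as np, cv2
from scipy.spatial.transform import Rotation as R
def look(n,save=None):
    info=cams.camera_info(n); p,d=cams.read_camera(n)
    if save: cv2.imwrite(f"pics/{save}.png",p[:,:,::-1])
    return info,p,d
def rays(info,uv):
    uv=np.atleast_2d(np.asarray(uv,float))
    K=np.array([[info['fx'],0,info['cx']],[0,info['fy'],info['cy']],[0,0,1]])
    s=cv2.undistortPoints(uv[:,None],K,np.array([info['k1'],0,0,0]))[:,0]
    return np.c_[s,np.ones(len(s))]
def toplane(info,uv,z):
    d=R.from_quat(info['attitude']).apply(rays(info,uv)); e=np.array(info['eye'])
    return e+d*((z-e[2])/d[:,2])[:,None]
def todepth(info,uv,depth):
    uv=np.atleast_2d(uv); dd=np.array([depth[int(v),int(u)] for u,v in uv])
    return np.array(info['eye'])+R.from_quat(info['attitude']).apply(rays(info,uv)*dd[:,None])
def cloud(info,mask,depth):
    vv,uu=np.nonzero(mask&(depth>0)); uv=np.c_[uu,vv]
    return uv,todepth(info,uv,depth)
def proj(info,P):
    P=np.atleast_2d(P)
    c=R.from_quat(info['attitude']).inv().apply(P-np.array(info['eye'])); s=c[:,:2]/c[:,2:]
    s=s*(1+info['k1']*(s**2).sum(1))[:,None]
    return s*info['fx']+[info['cx'],info['cy']]
def hsv(p): return cv2.cvtColor(p,cv2.COLOR_RGB2HSV)
def masks(p):
    h=hsv(p); H,S,V=h[...,0],h[...,1],h[...,2]
    return dict(red=((H<6)|(H>174))&(S>170)&(V>90), yellow=(H>22)&(H<34)&(S>150)&(V>80), blue=(H>105)&(H<125)&(S>150)&(V>80))
def blobs(m,amin=20):
    n,l,s,c=cv2.connectedComponentsWithStats(m.astype(np.uint8)); return [(l==i,s[i],c[i]) for i in range(1,n) if s[i][4]>=amin]
E
python3 - <<'E'
from h import *
np.set_printoptions(precision=3,suppress=True)
for n in("scene","side"):
    i,p,d=look(n); m=masks(p)
    cv2.imwrite(f"pics/{n}1_tray.png",cv2.resize(p[195:350,90:240] if n=="scene" else p[250:380,210:380],None,fx=4,fy=4,interpolation=2)[:,:,::-1])
    cv2.imwrite(f"pics/{n}1_cap.png",cv2.resize(p[110:260,230:450] if n=="scene" else p[100:260,180:340],None,fx=3.5,fy=3.5,interpolation=2)[:,:,::-1])
    for c in m:
        for b,s,ct in blobs(m[c]):
            uv,P=cloud(i,b,d)
            if len(P) and s[4]<2500: print(n,c,s[4],ct,"mean",P.mean(0),"top",P[:,2].max())
E
```

```text
scene red 23 [511.391 203.043] mean [0.805 0.503 0.095] top 0.10022348582293295
scene red 25 [518.76 208.96] mean [0.826 0.507 0.094] top 0.09874003960507527
scene red 23 [500.217 213.13 ] mean [0.813 0.461 0.095] top 0.09927176527438375
scene red 25 [513.56 213.92] mean [0.831 0.487 0.094] top 0.09906721391397522
scene red 23 [526.391 214.913] mean [0.848 0.512 0.095] top 0.09839322049343946
scene red 23 [494.391 218.217] mean [0.818 0.439 0.095] top 0.09786700137431548
scene red 26 [507.5 219. ] mean [0.835 0.465 0.095] top 0.09868518483642186
scene red 26 [520.885 219.962] mean [0.852 0.491 0.095] top 0.09859526794334728
scene red 22 [488.409 223.636] mean [0.822 0.417 0.095] top 0.0978232961727381
scene red 26 [501.885 224.192] mean [0.839 0.444 0.094] top 0.09847709375720148
scene red 26 [515.115 225.038] mean [0.856 0.469 0.094] top 0.099077985930494
scene red 27 [528.593 226.074] mean [0.874 0.495 0.095] top 0.09791700605239217
scene red 27 [542. 227.] mean [0.891 0.521 0.095] top 0.09796810705430792
scene red 23 [482.696 228.783] mean [0.826 0.396 0.094] top 0.097669219178602
[... 5938 characters left out ...]
  0.028] top 0.03700865169943368
side red 136 [298.89  339.081] mean [ 0.502 -0.379  0.029] top 0.035723583054312336
side yellow 1437 [256.197  79.778] mean [0.748 0.655 0.06 ] top 0.12526334466979216
side yellow 847 [265.645 220.046] mean [0.556 0.007 0.015] top 0.0515271889300537
side yellow 256 [551.332 400.84 ] mean [ 1.228 -0.628 -0.406] top -0.35247883147642
side blue 674 [203.818  86.249] mean [0.553 0.694 0.053] top 0.08286615301738631
side blue 1139 [401.049 160.259] mean [ 1.252  0.342 -0.25 ] top -0.23923610134129514
side blue 505 [254.503 234.109] mean [ 0.512 -0.022  0.004] top 0.02301964814458235
side blue 323 [369.22  226.433] mean [ 0.783 -0.175  0.09 ] top 0.0952513307028171
```

View pics/scene1_tray.png

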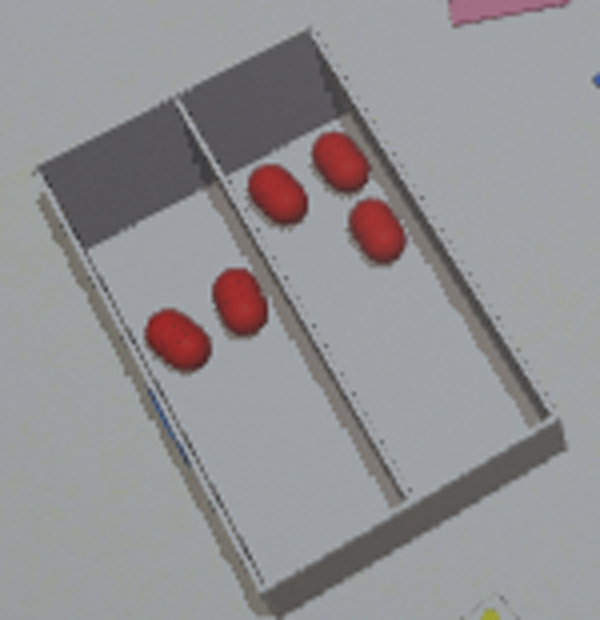

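View pics/scene1_cap.png

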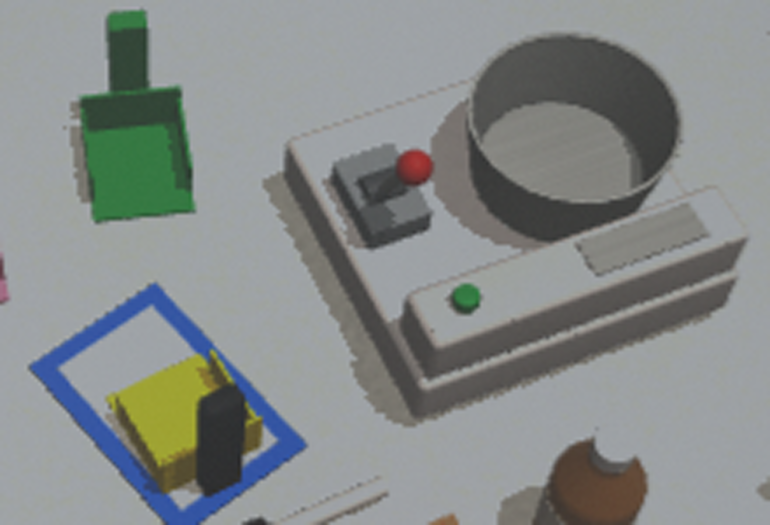

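View pics/side1_cap.png

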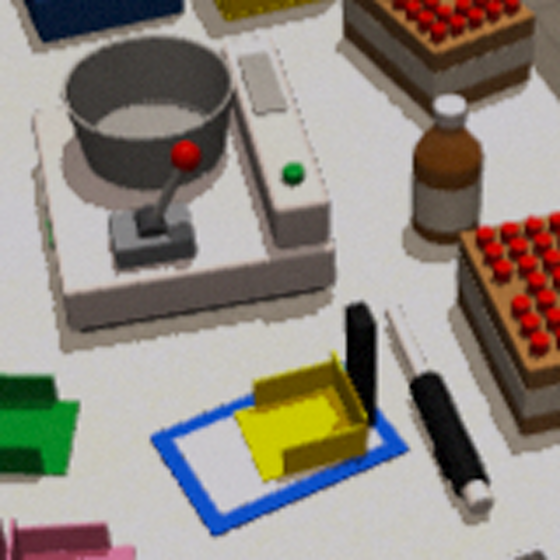

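View pics/side1_tray.png

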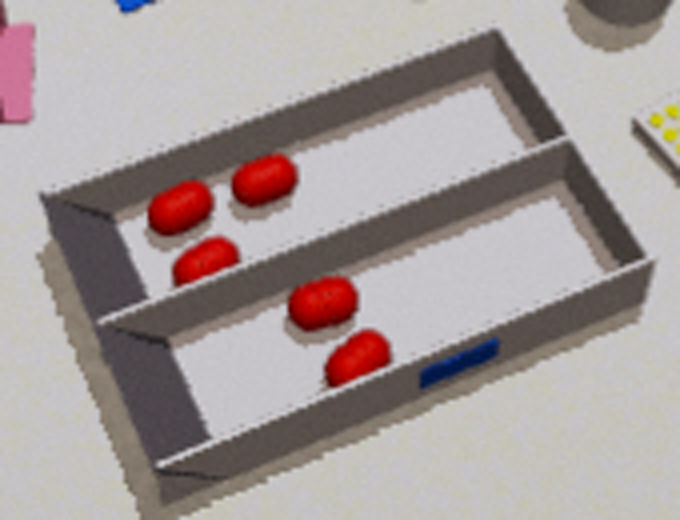

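```bash
python3 - <<'E'
from h import *
np.set_printoptions(precision=4,suppress=True)
for n in("scene","side"):
    i,p,d=look(n); uv,P=cloud(i,np.ones(d.shape,bool),d)
    def sel(x0,x1,y0,y1,z0,z1): 
        return P[(P[:,0]>x0)&(P[:,0]<x1)&(P[:,1]>y0)&(P[:,1]<y1)&(P[:,2]>z0)&(P[:,2]<z1)]
    Q=sel(.3,.75,-.5,-.15,.046,.056); c,(w,h),a=cv2.minAreaRect(Q[:,:2].astype(np.float32)); print(n,"tray",len(Q),np.array(c),w,h,a)
    Q=sel(.4,.8,.15,.5,.106,.114); c,(w,h),a=cv2.minAreaRect(Q[:,:2].astype(np.float32)); print("housing",len(Q),np.array(c),w,h,a)
    Q=sel(.4,.8,.13,.5,.05,.064); c,(w,h),a=cv2.minAreaRect(Q[:,:2].astype(np.float32)); print("deck",len(Q),np.array(c),w,h,a)
    Q=sel(.4,.8,.15,.5,.125,.136);
    A=np.c_[2*Q[:,:2],np.ones(len(Q))]; s=np.linalg.lstsq(A,(Q[:,:2]**2).sum(1),rcond=None)[0]; print("rim",len(Q),s[:2],np.sqrt(s[2]+s[:2]@s[:2]), Q.min(0),Q.max(0))
    Q=sel(.4,.75,-.1,.1,.11,.125); c,(w,h),a=cv2.minAreaRect(Q[:,:2].astype(np.float32));print("handle top",len(Q),Q.mean(0),np.array(c),w,h,a)
    m=masks(p)
    Q=P[(m['yellow'][uv[:,1],uv[:,0]])&(abs(P[:,1])<.12)&(P[:,2]<.013)]; c,(w,h),a=cv2.minAreaRect(Q[:,:2].astype(np.float32));print("pan floor",len(Q),np.array(c),w,h,a)
    Q=P[(m['blue'][uv[:,1],uv[:,0]])&(abs(P[:,1])<.12)&(P[:,2]<.012)]; c,(w,h),a=cv2.minAreaRect(Q[:,:2].astype(np.float32));print("mat",len(Q),np.array(c),w,h,a)
    ball=m['red'][uv[:,1],uv[:,0]]&(P[:,2]>.13)&(P[:,0]<.65)
    print("ball",P[ball].mean(0),P[ball].min(0),P[ball].max(0),uv[ball].mean(0))
E
```

```text
scene tray 1069 [ 0.5214 -0.3073] 0.32079437375068665 0.19206120073795319 3.4158666133880615
housing 1722 [0.6172 0.2883] 0.27286040782928467 0.3008619546890259 18.117700576782227
deck 2664 [0.6113 0.2819] 0.2611657977104187 0.39454349875450134 83.30535125732422
rim 416 [0.6079 0.3017] 0.12438519602796769 [0.4555 0.1868 0.125 ] [0.7828 0.4187 0.1359]
handle top 83 [ 0.6109 -0.0006  0.1205] [0.6098 0.0012] 0.028347337618470192 0.02054673060774803 88.12895965576172
pan floor 441 [0.5435 0.0048] 0.06552235782146454 0.0766453668475151 0.8179528713226318
mat 781 [0.5352 0.0004] 0.17984949052333832 0.12074868381023407 9.02235221862793
ball [0.532  0.2036 0.1671] [0.5271 0.1987 0.1617] [0.5367 0.2063 0.1697] [349.6 155.4]
side tray 1145 [ 0.5596 -0.2944] 0.39697131514549255 0.21560002863407135 4.099212646484375
housing 880 [0.6009 0.2726] 0.24159210920333862 0.3417798578739166 32.3435173034668
deck 2051 [0.6022 0.3261] 0.3550249934196472 0.38833415508270264 88.67980194091797
rim 256 [0.618  0.2967] 0.1312494474846037 [0.4549 0.1886 0.125 ] [0.7837 0.421  0.1359]
handle top 62 [ 0.6067 -0.0011  0.1193] [0.6069 0.0029] 0.018242327496409416 0.035649050027132034 1.0477321147918701
pan floor 516 [0.5532 0.0044] 0.08902119100093842 0.0836808830499649 0.942973256111145
mat 495 [ 0.5343 -0.0003] 0.17901304364204407 0.12329374253749847 8.817264556884766
ball [0.5264 0.1989 0.1614] [0.5163 0.1908 0.1543] [0.5366 0.2089 0.1679] [232.5   143.087]
```

```bash
python3 - <<'E'
from h import *
np.set_printoptions(precision=4,suppress=True)
i=cams.camera_info("scene"); s=cams.camera_info("side")
c=lambda L,o,k:np.array(L)/k+o
print("house scene",toplane(i,c([(408,298),(437,345),(745,238),(715,188)],(230,110),3.5),.11))
print("deck corner",toplane(i,c([(288,145),(474,80)],(230,110),3.5),.06))
print("house side",toplane(s,c([(228,42),(262,38),(277,210),(328,206)],(180,100),3.5),.11))
print("deck side",toplane(s,c([(40,113),(68,292)],(180,100),3.5),.06))
i2,p,d=look("scene")
# rim ellipse center in scene
for info,uvs in((i,c([(468,125),(680,125),(570,34)],(230,110),3.5)),(s,c([(66,85),(231,85),(148,38)],(180,100),3.5))):
    Q=toplane(info,uvs,.13)[:,:2]; A=np.c_[2*Q,np.ones(3)]; x=np.linalg.solve(A,(Q**2).sum(1)); print("rim",x[:2],np.sqrt(x[2]+x[:2]@x[:2]))
T=toplane(i,c([(40,168),(310,32),(178,100),(555,415),(262,590),(408,497)],(90,195),4),.05); print("tray scene",T)
print("tray side",toplane(s,c([(42,198),(100,323),(158,466),(495,32),(570,142),(652,262)],(210,250),4),.05))
E
```

```text
house scene [[0.5964 0.1606 0.11  ]
 [0.6381 0.1571 0.11  ]
 [0.671  0.3946 0.11  ]
 [0.6259 0.4029 0.11  ]]
deck corner [[0.4113 0.1782 0.06  ]
 [0.4287 0.3365 0.06  ]]
house side [[0.6264 0.4013 0.11  ]
 [0.6584 0.3957 0.11  ]
 [0.5917 0.1569 0.11  ]
 [0.6336 0.1462 0.11  ]]
deck side [[0.4433 0.4256 0.06  ]
 [0.4087 0.1763 0.06  ]]
rim [0.5335 0.34  ] 0.07648974908528688
rim [0.5314 0.3357] 0.07440521374067267
tray scene [[ 0.3722 -0.4071  0.05  ]
 [ 0.3634 -0.223   0.05  ]
 [ 0.3688 -0.3151  0.05  ]
 [ 0.6719 -0.2037  0.05  ]
 [ 0.6844 -0.3915  0.05  ]
 [ 0.6752 -0.2985  0.05  ]]
tray side [[ 0.3595 -0.2257  0.05  ]
 [ 0.3681 -0.3178  0.05  ]
 [ 0.3725 -0.4109  0.05  ]
 [ 0.6674 -0.2098  0.05  ]
 [ 0.6746 -0.3029  0.05  ]
 [ 0.6819 -0.3949  0.05  ]]
```

{"fn": "apply_moves", "kwargs": {"moves": [[-1,0.04,0.08,0.03,0,0,0],[-1,0.1,0.2,0.03,0,0,0],[-1,0.417,0.824,0.03,0,0,0],[-1,0.417,0.824,0.03,0,0,0],[-1,0.417,0.824,0.03,0,0,0],[-1,0.417,0.824,0.03,0,0,0],[-1,0.417,0.824,0.03,0,0,0],[-1,0.417,0.824,0.03,0,0,0],[-1,0.417,0.824,0.03,0,0,0],[-1,0.417,0.824,0.03,0,0,0],[-1,0.417,0.824,0.03,0,0,0],[-1,0.417,0.824,0.03,0,0,0],[-1,0.417,0.824,0.03,0,0,0],[-1,0.417,0.824,0.03,0,0,0],[-1,0.417,0.824,0.03,0,0,0],[-1,0.417,0.824,0.03,0,0,0],[-1,0.417,0.824,0.03,0,0,0],[-1,0.417,0.824,0.03,0,0,0],[-1,0.417,0.824,0.03,0,0,0],[-1,0.417,0.824,0.03,0,0,0]]}}

```text
t: 2.07
tcp_pos: [0.5329, 0.1122, 0.2603]
tcp_rot: [0.788, -0.616, 0.001, -0.0]
force: [1.1, -0.4, 0.6]
grip_width: -0.0001
```

{"fn": "apply_moves", "kwargs": {"moves": [[-1,0.036,0.082,0,0,0,0],[-1,0.036,0.082,0,0,0,0],[-1,0.036,0.082,0,0,0,0],[-1,0.036,0.082,0,0,0,0],[-1,0.036,0.082,0,0,0,0]]}}

```text
t: 2.48
tcp_pos: [0.5678, 0.1924, 0.2595]
tcp_rot: [0.788, -0.616, -0.0, 0.001]
force: [-0.1, -0.8, -0.4]
grip_width: 0.0001
```

```bash
python3 - <<'E'
from h import *
np.set_printoptions(precision=4,suppress=True)
o=readout.get_obs();print(o['t'],o['tcp_pos'],o['joint_pos'])
i,p,d=look("side"); cv2.imwrite("pics/a.png",cv2.resize(p[80:240,170:350],None,fx=4,fy=4,interpolation=2)[:,:,::-1])
E
```

```text
2.4833 [0.5678 0.1924 0.2595] [ 0.1842  0.3497 -0.7127  1.6632  0.2411  1.22   -1.9084]
```

View pics/a.png

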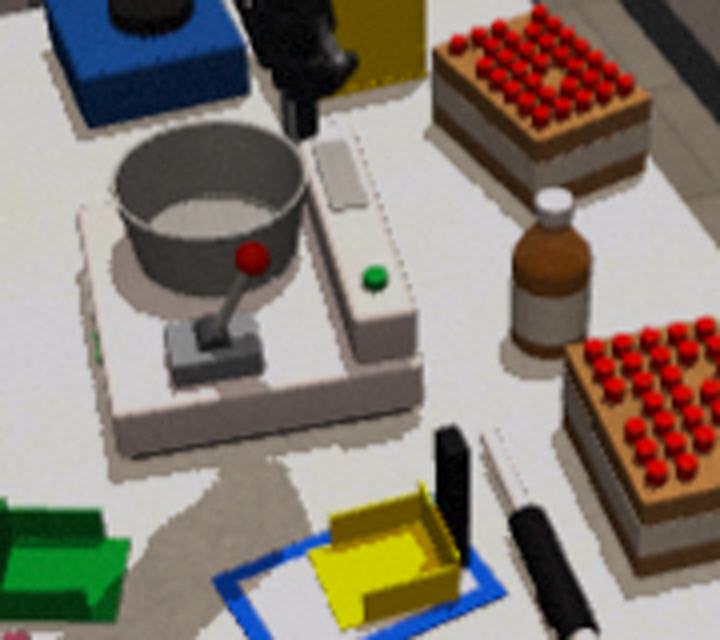

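{"fn": "apply_moves", "kwargs": {"moves": [[-1,0,0,-0.04,0,0,0],[-1,0,0,-0.08,0,0,0],[-1,0,0,-0.115,0,0,0],[-1,0,0,-0.115,0,0,0],[-1,0,0,-0.115,0,0,0],[-1,-0.015,0.002,-0.115,0,0,0],[-1,-0.03,0.004,-0.115,0,0,0],[-1,-0.045,0.006,-0.115,0,0,0],[-1,-0.06,0.008,-0.115,0,0,0],[-1,-0.075,0.01,-0.115,0,0,0],[-1,-0.085,0.011,-0.115,0,0,0],[-1,-0.085,0.011,-0.115,0,0,0]]}}

```text
t: 3.53
tcp_pos: [0.4829, 0.2042, 0.1475]
tcp_rot: [0.788, -0.615, 0.002, -0.001]
force: [-0.1, -0.3, -0.2]
grip_width: 0.0002
```

```bash
python3 - <<'E'
from h import *
i,p,d=look("side"); cv2.imwrite("pics/b.png",cv2.resize(p[80:240,170:350],None,fx=4,fy=4,interpolation=2)[:,:,::-1])
E
```

```text
(no output)
```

View pics/b.png

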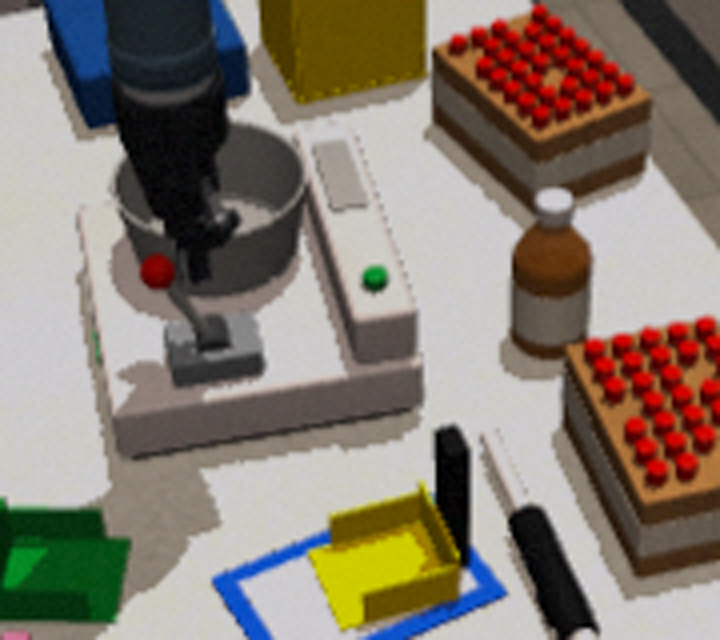

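Ball now leans towards the robot. Pressing a few mm further to reach the stop.

{"fn": "apply_moves", "kwargs": {"moves": [[-1,-0.004,0.001,0,0,0,0],[-1,-0.007,0.001,0,0,0,0],[-1,-0.007,0.001,0,0,0,0]]}}

```text
t: 3.83
tcp_pos: [0.4769, 0.2046, 0.1453]
tcp_rot: [0.788, -0.616, 0.0, -0.001]
force: [1.9, 0.1, 0.6]
grip_width: -0.0
```

{"fn": "apply_moves", "kwargs": {"moves": [[-1,-0.003,0.0,0,0,0,0],[-1,-0.006,0.0,0,0,0,0],[-1,-0.006,0.0,0,0,0,0]]}}

```text
t: 4.08
tcp_pos: [0.4756, 0.204, 0.1463]
tcp_rot: [0.787, -0.617, 0.004, -0.004]
force: [8.5, -0.6, -2.5]
grip_width: 0.0001
```

{"fn": "apply_moves", "kwargs": {"moves": [[-1,0.025,-0.003,0,0,0,0],[-1,0.025,-0.003,0.04,0,0,0],[-1,0.025,-0.003,0.08,0,0,0],[-1,0.03,-0.02,0.11,0,0,0.1],[1,0.06,-0.06,0.11,0,0,0.22],[1,0.09,-0.1,0.11,0,0,0.34],[1,0.12,-0.14,0.11,0,0,0.46],[1,0.132,-0.18,0.11,0,0,0.58],[1,0.132,-0.202,0.11,0,0,0.7],[1,0.132,-0.202,0.11,0,0,0.82],[1,0.132,-0.202,0.11,0,0,0.94],[1,0.132,-0.202,0.11,0,0,1.06],[1,0.132,-0.202,0.11,0,0,1.18],[1,0.132,-0.202,0.11,0,0,1.3],[1,0.132,-0.202,0.11,0,0,1.336],[1,0.132,-0.202,0.11,0,0,1.336],[1,0.132,-0.202,0.11,0,0,1.336]]}}

```text
t: 5.5
tcp_pos: [0.6017, 0.0027, 0.2543]
tcp_rot: [1.0, 0.004, -0.001, -0.0]
force: [-0.0, -0.6, -0.3]
grip_width: 0.0854
```

```bash
python3 - <<'E'
from h import *
np.set_printoptions(precision=4,suppress=True)
o=readout.get_obs();print(o['t'],o['tcp_pos'],R.from_quat(o['tcp_rot']).as_matrix(),o['joint_pos'])
for n in ("side","wrist"):
    i,p,d=look(n); 
    if n=="side":
        cv2.imwrite("pics/c_side.png",cv2.resize(p[80:260,170:350],None,fx=4,fy=4,interpolation=2)[:,:,::-1])
        uv,P=cloud(i,masks(p)['red'],d); k=(P[:,2]>.13)&(P[:,0]<.65)&(P[:,1]>.1);print("ball",P[k].mean(0))
    else: cv2.imwrite("pics/c_wrist.png",p[:,:,::-1])
E
```

```text
5.5 [0.6017 0.0027 0.2543] [[ 1.      0.0078 -0.0015]
 [ 0.0078 -1.      0.0007]
 [-0.0015 -0.0007 -1.    ]] [ 0.6064  0.3976 -0.8516  1.6591  0.3131  1.2299 -0.3051]
ball [0.4533 0.2079 0.1601]
```

View pics/c_side.png

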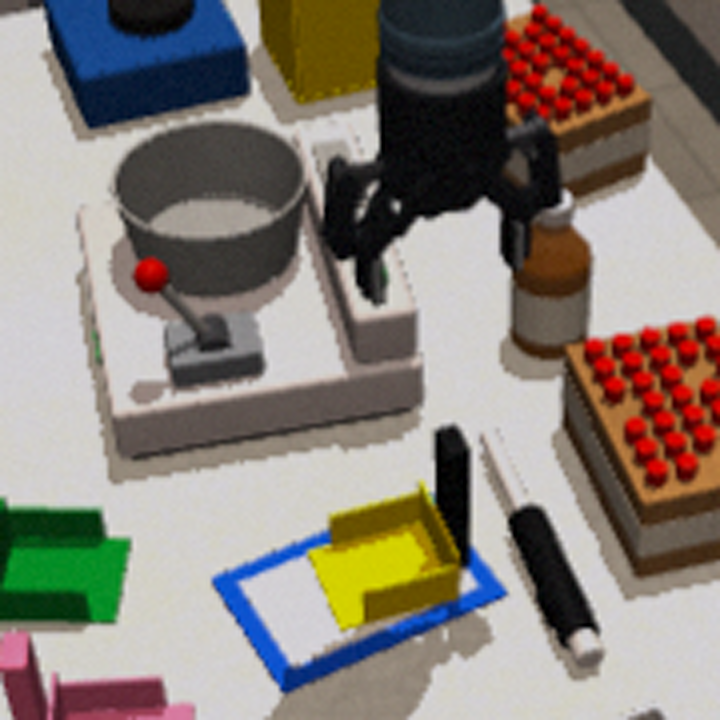

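View pics/c_wrist.png

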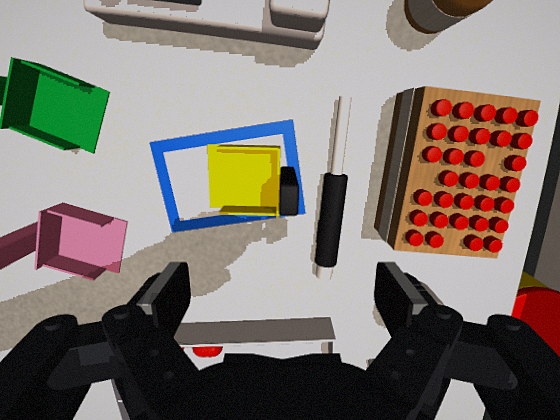

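```bash
python3 - <<'E'
from h import *
np.set_printoptions(precision=4,suppress=True)
for n in("wrist","side","scene"):
    i,p,d=look(n); uv,P=cloud(i,np.ones(d.shape,bool),d)
    Q=P[(P[:,0]>.55)&(P[:,0]<.68)&(abs(P[:,1])<.06)&(P[:,2]>.115)&(P[:,2]<.126)]
    print(n,len(Q)); 
    if len(Q)<5: continue
    c,s,a=cv2.minAreaRect(Q[:,:2].astype(np.float32)); print(np.median(Q,0),np.array(c),s,a)
    m=masks(p)['yellow'][uv[:,1],uv[:,0]]&(P[:,0]<.7)&(abs(P[:,1])<.1)&(P[:,2]<.013)&(P[:,2]>0); c,s,a=cv2.minAreaRect(P[m][:,:2].astype(np.float32)); print("pan",np.array(c),s,a)
    m=masks(p)['yellow'][uv[:,1],uv[:,0]]&(P[:,0]<.7)&(abs(P[:,1])<.1)&(P[:,2]>.03); c,s,a=cv2.minAreaRect(P[m][:,:2].astype(np.float32)); print("walls",np.array(c),s,a,len(P[m]))
E
```

```text
wrist 642
[0.6075 0.0047 0.1235] [0.6076 0.0039] (0.029059311375021935, 0.017930593341588974) 89.05477905273438
pan [0.554  0.0045] (0.07977765053510666, 0.09083331376314163) 89.97122192382812
walls [0.5633 0.004 ] (0.08002673089504242, 0.07200655341148376) 89.03376770019531 607
side 58
[ 0.607  -0.002   0.1222] [0.6083 0.0013] (0.030786961317062378, 0.01832202635705471) 85.98394012451172
pan [0.5536 0.0051] (0.09032890945672989, 0.08473948389291763) 0.5752098560333252
walls [0.5635 0.0034] (0.08628477156162262, 0.06969452649354935) 89.26714324951172 149
scene 73
[ 0.612  -0.0008  0.1229] [0.6089 0.0009] (0.027733266353607178, 0.019832557067275047) 86.7634048461914
pan [0.5425 0.0048] (0.06756611168384552, 0.07934484630823135) 0.6288292407989502
walls [0.5659 0.0022] (0.0796768069267273, 0.06922445446252823) 88.96775817871094 61
```

{"fn": "apply_moves", "kwargs": {"moves": [[1,0.006,0.0,-0.04,0,0,-0.024],[1,0.006,0.0,-0.08,0,0,-0.024],[1,0.006,0.0,-0.12,0,0,-0.024],[1,0.006,0.0,-0.15,0,0,-0.024],[1,0.006,0.0,-0.17,0,0,-0.024],[1,0.006,0.0,-0.171,0,0,-0.024],[-1,0.006,0.0,-0.171,0,0,-0.024],[-1,0.006,0.0,-0.171,0,0,-0.024],[-1,0.006,0.0,-0.171,0,0,-0.024],[-1,0.006,0.0,-0.171,0,0,-0.024],[-1,0.006,0.0,-0.171,0,0,-0.024],[-1,0.006,0.0,-0.171,0,0,-0.024],[-1,0.006,0.0,-0.171,0,0,-0.024],[-1,0.006,0.0,-0.171,0,0,-0.024]]}}

```text
t: 6.92
tcp_pos: [0.6087, 0.0027, 0.0854]
tcp_rot: [1.0, -0.008, 0.001, 0.0]
force: [-1.7, -0.5, 5.9]
grip_width: 0.0173
```

{"fn": "apply_moves", "kwargs": {"moves": [[-1,0,0,0.03,0,0,0],[-1,0,0,0.06,0,0,0],[-1,0,0,0.09,0,0,0],[-1,0.01,-0.03,0.1,0,0,0.02],[-1,0.016,-0.07,0.1,0,0,0.071],[-1,0.022,-0.11,0.1,0,0,0.071],[-1,0.028,-0.15,0.1,0,0,0.071],[-1,0.034,-0.19,0.1,0,0,0.071],[-1,0.044,-0.23,0.1,0,0,0.071],[-1,0.044,-0.256,0.1,0,0,0.071],[-1,0.044,-0.256,0.1,0,0,0.071],[-1,0.044,-0.256,0.1,0,0,0.071]]}}

```text
t: 7.92
tcp_pos: [0.6508, -0.2579, 0.1825]
tcp_rot: [1.0, 0.025, -0.001, 0.0]
force: [-0.7, 1.2, -1.3]
grip_width: 0.0174
```

```bash
cat > st.py <<'E'
import sys
from h import *
np.set_printoptions(precision=4,suppress=True)
tag=sys.argv[1]
O=np.array([.5296,-.3075]);ya=.055;U=np.array([[np.cos(ya),np.sin(ya)],[-np.sin(ya),np.cos(ya)]])
o=readout.get_obs();print(o['t'],o['tcp_pos'],R.from_quat(o['tcp_rot']).as_rotvec(),o['joint_pos'],o['force'])
print("tcp in tray",U@(o['tcp_pos'][:2]-O))
ims=[]
for n in sys.argv[2:]:
    i,p,d=look(n); 
    uv,P=cloud(i,np.ones(d.shape,bool),d); m=masks(p)
    for b,s,ct in blobs(m['red'],15):
        Q=cloud(i,b,d)[1]
        if len(Q)<8: continue
        q=np.median(Q,0)
        if q[0]<.72 and q[1]<.5 and q[0]>.25 and q[1]>-.6: print(n,"red",s[4],ct,q,"tray",U@(q[:2]-O))
    cv2.imwrite(f"pics/{tag}_{n}.png",p[:,:,::-1] if n=="wrist" else cv2.resize(p[190:360,80:270] if n=="scene" else p[220:390,200:400],None,fx=3.5,fy=3.5,interpolation=2)[:,:,::-1])
E
python3 st.py d side scene
```

```text
7.9167 [ 0.6508 -0.2579  0.1825] [ 3.1399  0.0773 -0.0026] [ 0.8182  0.6314 -0.7278  1.4755  0.4356  1.2022  0.0771] [-0.6554  1.1971 -1.3436]
tcp in tray [0.1237 0.0429]
side red 52 [207.2885 147.7115] [0.4534 0.2063 0.1603] tray [-0.0478  0.5172]
side red 151 [275.4834 294.7219] [ 0.493  -0.247   0.0277] tray [-0.0333  0.0624]
side red 155 [254.5032 301.4645] [ 0.438  -0.2468  0.028 ] tray [-0.0881  0.0657]
side red 110 [260.6545 314.7091] [ 0.44   -0.2878  0.0292] tray [-0.0884  0.0246]
side red 168 [290.2024 325.5893] [ 0.4954 -0.3397  0.0282] tray [-0.0359 -0.0303]
side red 135 [298.9111 339.037 ] [ 0.5021 -0.3793  0.0296] tray [-0.0314 -0.0702]
scene red 109 [158.578  242.8257] [ 0.4467 -0.2874  0.0315] tray [-0.0816  0.0246]
scene red 36 [148.2778 268.9444] [ 0.5031 -0.3374  0.033 ] tray [-0.0281 -0.0284]
```

View pics/d_side.png

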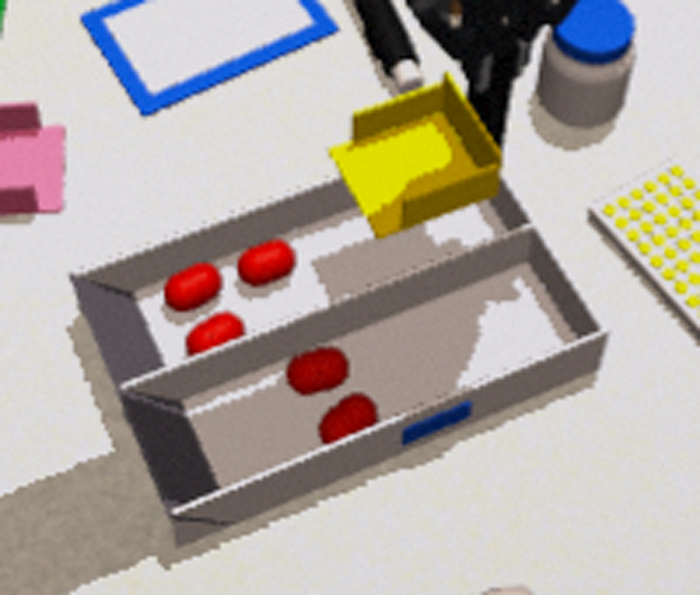

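View pics/d_scene.png

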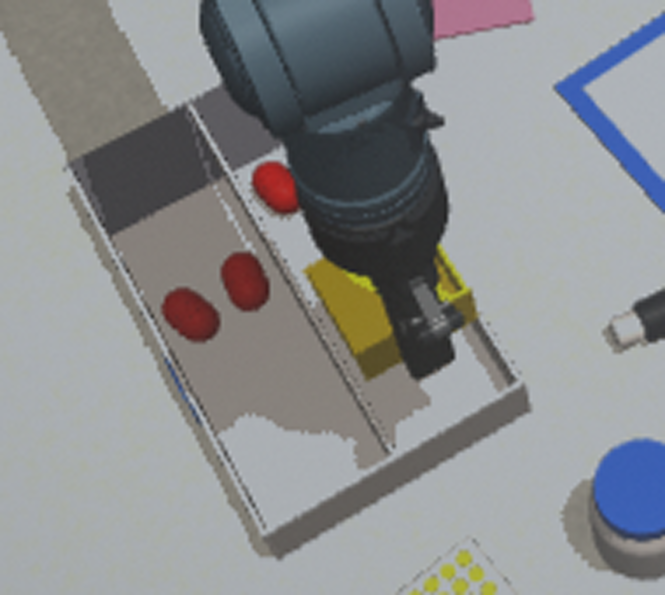

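```bash
cat > pan.py <<'E'
from h import *
np.set_printoptions(precision=4,suppress=True)
O=np.array([.5296,-.3075]);ya=.055;U=np.array([[np.cos(ya),np.sin(ya)],[-np.sin(ya),np.cos(ya)]])
o=readout.get_obs();print(o['t'],"tcp",o['tcp_pos'],"tray",U@(o['tcp_pos'][:2]-O))
for n in ("side",):
    i,p,d=look(n); uv,P=cloud(i,masks(p)['yellow'],d); P=P[(P[:,0]<.72)&(P[:,1]<.5)&(P[:,2]>0)]
    T=(P[:,:2]-O)@U.T; z0=P[:,2].min()
    c,s,a=cv2.minAreaRect(T.astype(np.float32)); print(n,"rect in tray",np.array(c),s,a,"z",P[:,2].min(),np.percentile(P[:,2],[2,10,50,90,98]))
    f=P[:,2]<np.percentile(P[:,2],40); 
    A=np.c_[T[f],np.ones(f.sum())]; print("floor plane slope x,y",np.linalg.lstsq(A,P[f,2],rcond=None)[0])
    print("x range",np.percentile(T[:,0],[1,99]),"y range",np.percentile(T[:,1],[1,99]))
E
python3 pan.py
```

```text
8.0167 tcp [ 0.6519 -0.2519  0.1833] tray [0.1251 0.0488]
side rect in tray [0.0709 0.0701] (0.09071127325296402, 0.12445271760225296) 0.7543747425079346 z 0.0004062689408259601 [0.1012 0.103  0.1068 0.1347 0.1458]
floor plane slope x,y [ 0.0178 -0.0711  0.106 ]
x range [0.0271 0.1149] y range [0.0092 0.0902]
```

{"fn": "apply_moves", "kwargs": {"moves": [[-1,0,-0.002,-0.03,0,0,0],[-1,0,-0.002,-0.06,0,-0.03,0],[-1,0,-0.002,-0.08,0,-0.03,0],[-1,0,-0.002,-0.088,0,-0.03,0],[-1,0,-0.002,-0.092,0,-0.03,0],[-1,0,-0.002,-0.094,0,-0.03,0],[-1,0,-0.002,-0.095,0,-0.03,0],[-1,0,-0.002,-0.095,0,-0.03,0]]}}

```text
t: 8.73
tcp_pos: [0.6537, -0.255, 0.0907]
tcp_rot: [0.999, 0.028, 0.017, 0.001]
force: [-0.1, 0.2, -1.3]
grip_width: 0.0173
```

```bash
python3 pan.py; python3 st.py e side
```

```text
8.7333 tcp [ 0.6537 -0.255   0.0907] tray [0.1268 0.0456]
side rect in tray [0.0854 0.0515] (0.10979891568422318, 0.0881492868065834) 0.5833452939987183 z 0.002396367195300897 [0.0059 0.0081 0.0115 0.0412 0.0531]
floor plane slope x,y [ 0.0176 -0.0055  0.008 ]
x range [0.0311 0.119 ] y range [0.0099 0.0882]
8.7833 [ 0.6536 -0.2553  0.0907] [3.1382 0.0885 0.0516] [ 0.8048  0.711  -0.6918  1.5602  0.5012  1.0206  0.0363] [ 0.1008 -0.1035 -0.9853]
tcp in tray [0.1266 0.0453]
side red 151 [275.5364 294.6424] [ 0.4937 -0.2467  0.028 ] tray [-0.0325  0.0627]
side red 157 [254.5096 301.535 ] [ 0.4384 -0.2474  0.028 ] tray [-0.0877  0.065 ]
side red 112 [260.6786 314.7679] [ 0.4403 -0.2881  0.0297] tray [-0.0881  0.0243]
side red 168 [290.2024 325.5893] [ 0.4955 -0.3394  0.028 ] tray [-0.0358 -0.03  ]
side red 137 [298.8394 339.1241] [ 0.5015 -0.3795  0.0297] tray [-0.032  -0.0704]
```

View pics/e_side.png

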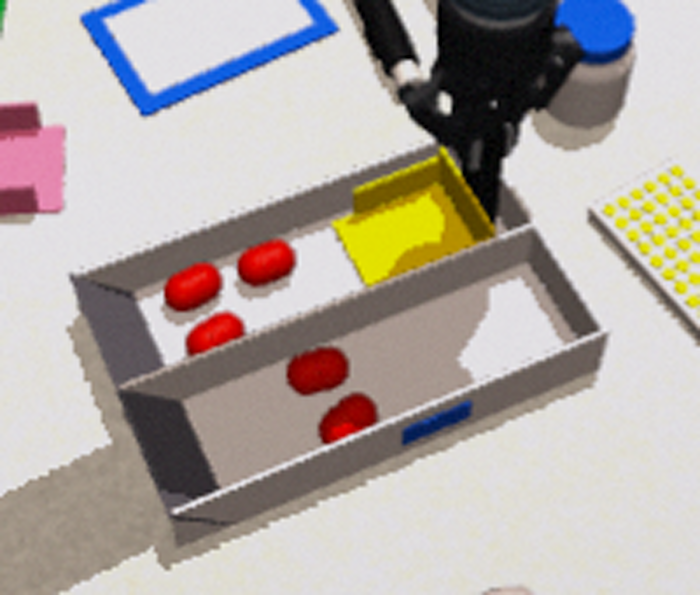

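{"fn": "apply_moves", "kwargs": {"moves": [[-1,0,0.001,-0.0015,0,0,0],[-1,0,0.001,-0.003,0,0,0],[-1,-0.008,0.0006,-0.003,0,0,0],[-1,-0.016,0.0001,-0.003,0,0,0],[-1,-0.024,-0.0003,-0.003,0,0,0],[-1,-0.032,-0.0008,-0.003,0,0,0],[-1,-0.04,-0.0012,-0.003,0,0,0],[-1,-0.048,-0.0016,-0.003,0,0,0],[-1,-0.056,-0.0021,-0.003,0,0,0],[-1,-0.064,-0.0025,-0.003,0,0,0],[-1,-0.072,-0.003,-0.003,0,0,0],[-1,-0.08,-0.0034,-0.003,0,0,0],[-1,-0.088,-0.0038,-0.003,0,0,0],[-1,-0.096,-0.0043,-0.003,0,0,0],[-1,-0.104,-0.0047,-0.003,0,0,0],[-1,-0.104,-0.0047,-0.003,0,0,0]]}}

```text
t: 10.17
tcp_pos: [0.5479, -0.2611, 0.0876]
tcp_rot: [0.999, 0.027, 0.016, 0.001]
force: [0.8, -0.9, 5.8]
grip_width: 0.017
```

```bash
python3 pan.py; python3 st.py f side
```

```text
10.1667 tcp [ 0.5479 -0.2611  0.0876] tray [0.0209 0.0453]
side rect in tray [-0.0313  0.0525] (0.08734804391860962, 0.0890134871006012) 88.75898742675781 z 0.0015063102380863391 [0.0033 0.0056 0.0092 0.0382 0.0512]
floor plane slope x,y [ 0.0123 -0.0055  0.0069]
x range [-0.0692  0.012 ] y range [0.0168 0.0879]
10.2167 [ 0.548  -0.2611  0.0876] [3.1372 0.0862 0.0494] [ 0.9628  0.567  -0.7309  1.8069  0.4595  0.913   0.0881] [ 1.5623 -0.5868  5.8747]
tcp in tray [0.021  0.0453]
side red 314 [253.4045 300.1369] [ 0.4363 -0.2429  0.0294] tray [-0.0896  0.0696]
side red 131 [259.5191 314.5725] [ 0.4377 -0.287   0.0296] tray [-0.0906  0.0255]
side red 167 [290.2156 325.5509] [ 0.4959 -0.3399  0.0282] tray [-0.0354 -0.0305]
side red 136 [298.8824 339.1324] [ 0.502  -0.3794  0.029 ] tray [-0.0316 -0.0703]
```

View pics/f_side.png

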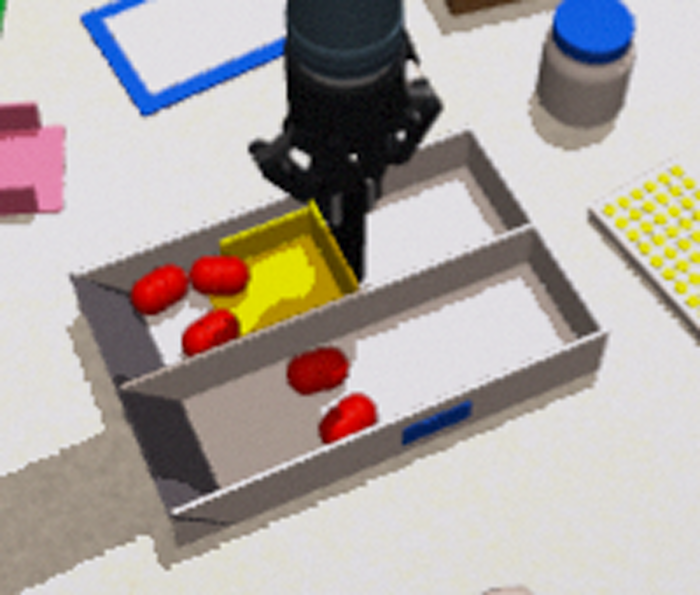

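{"fn": "apply_moves", "kwargs": {"moves": [[-1,-0.008,-0.0004,0,0,0,0],[-1,-0.016,-0.0009,0,0,0,0],[-1,-0.024,-0.0013,0,0,0,0],[-1,-0.032,-0.0017,0,0,0,0],[-1,-0.04,-0.0022,0,0,0,0],[-1,-0.046,-0.0025,0,0,0,0],[-1,-0.046,-0.0025,0,0,0,0]]}}

```text
t: 10.85
tcp_pos: [0.5026, -0.2637, 0.0877]
tcp_rot: [0.999, 0.027, 0.016, 0.002]
force: [1.6, -0.8, 7.0]
grip_width: 0.0174
```

```bash
python3 pan.py; python3 st.py g side
```

```text
10.85 tcp [ 0.5026 -0.2637  0.0877] tray [-0.0246  0.0452]
side rect in tray [-0.0762  0.0514] (0.08908122032880783, 0.08780448138713837) 89.76317596435547 z 0.0017772073921182852 [0.0039 0.0057 0.0097 0.0391 0.0507]
floor plane slope x,y [ 0.0069 -0.0126  0.0077]
x range [-0.111  -0.0334] y range [0.0128 0.0885]
10.9 [ 0.5026 -0.2636  0.0877] [3.1368 0.0864 0.0509] [ 1.0398  0.5032 -0.7517  1.9029  0.4323  0.8712  0.1306] [ 1.9143 -0.4576  7.1958]
tcp in tray [-0.0245  0.0453]
side red 129 [239.3798 303.9457] [ 0.3996 -0.2472  0.039 ] tray [-0.1264  0.0673]
side red 152 [255.6118 304.0066] [ 0.4378 -0.2561  0.0312] tray [-0.0888  0.0563]
side red 108 [247.1852 318.3333] [ 0.4059 -0.2872  0.0322] tray [-0.1224  0.027 ]
side red 172 [290.2035 325.3547] [ 0.4963 -0.3389  0.0281] tray [-0.035  -0.0295]
side red 137 [298.8394 339.1241] [ 0.5015 -0.3796  0.0294] tray [-0.0321 -0.0704]
```

View pics/g_side.png

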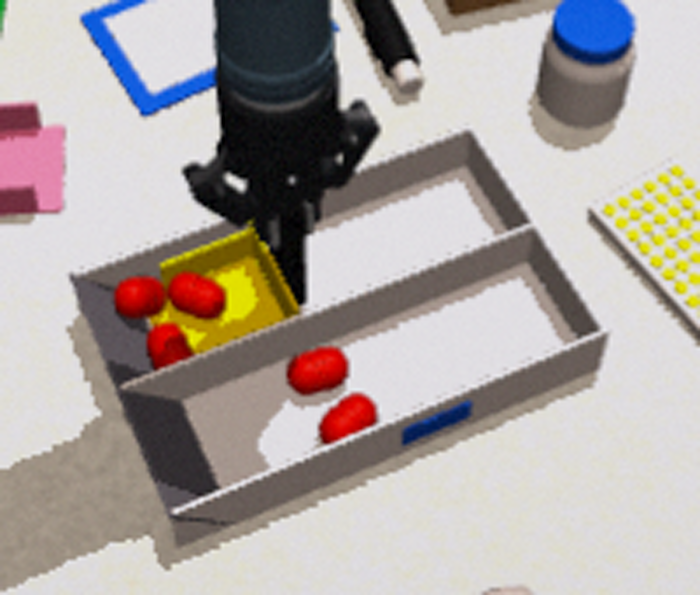

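{"fn": "apply_moves", "kwargs": {"moves": [[-1,-0.004,0,0,0,0,0],[-1,-0.006,0,0,-0.002,0.04,0],[-1,-0.007,0,0,-0.004,0.08,0],[-1,-0.008,0,0,-0.006,0.12,0],[-1,-0.009,-0.001,0,-0.009,0.16,0],[-1,-0.01,-0.001,0,-0.011,0.2,0],[-1,-0.011,-0.001,0,-0.013,0.24,0],[-1,-0.012,-0.001,0,-0.015,0.28,0],[-1,-0.013,-0.001,0,-0.018,0.32,0],[-1,-0.014,-0.001,0,-0.02,0.36,0],[-1,-0.014,-0.001,0,-0.022,0.4,0],[-1,-0.014,-0.001,0,-0.022,0.4,0],[-1,-0.014,-0.001,0,-0.022,0.4,0]]}}

```text
t: 12.03
tcp_pos: [0.4881, -0.2631, 0.0854]
tcp_rot: [0.983, 0.028, -0.184, 0.005]
force: [2.4, 0.8, 0.0]
grip_width: 0.0172
```

```bash
python3 st.py h1 side scene
```

```text
12.0333 [ 0.4881 -0.2631  0.0854] [ 3.0764  0.0874 -0.5755] [ 0.8195  0.6754 -0.6475  1.667   0.4983  1.3321  0.047 ] [2.4115 0.8031 0.0475]
tcp in tray [-0.039   0.0466]
side red 310 [232.9323 308.5161] [ 0.3786 -0.2709  0.0689] tray [-0.1488  0.0448]
side red 147 [244.7823 299.449 ] [ 0.4138 -0.2498  0.0547] tray [-0.1125  0.064 ]
side red 166 [290.1687 325.5723] [ 0.4954 -0.3394  0.028 ] tray [-0.0359 -0.03  ]
side red 138 [298.8913 339.0942] [ 0.5019 -0.3795  0.0292] tray [-0.0316 -0.0704]
scene red 15 [140.7333 218.6667] [ 0.3872 -0.3004  0.0713] tray [-0.1418  0.0149]
scene red 39 [129.7692 278.4615] [ 0.501  -0.385   0.0314] tray [-0.0329 -0.0758]
```

View pics/h1_side.png

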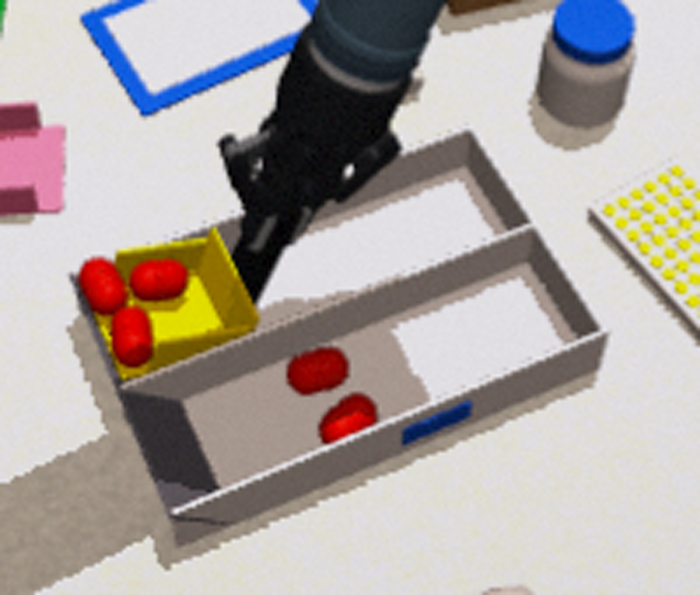

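{"fn": "apply_moves", "kwargs": {"moves": [[-1,0,0,0,0,0,0],[-1,0,0,0,0,0,0],[-1,0,0,0,0,0,0],[-1,0,0,0,0,0,0]]}}

```text
t: 12.47
tcp_pos: [0.4878, -0.2637, 0.0859]
tcp_rot: [0.982, 0.028, -0.184, 0.006]
force: [1.7, 0.6, -1.0]
grip_width: 0.0175
```

```bash
python3 st.py h2 side scene
```

```text
12.4667 [ 0.4878 -0.2637  0.0859] [ 3.0754  0.0861 -0.5764] [ 0.8199  0.6748 -0.6472  1.6668  0.4987  1.3331  0.0468] [ 1.7087  0.6296 -0.985 ]
tcp in tray [-0.0394  0.0461]
side red 301 [236.711  300.6179] [ 0.389  -0.2505  0.0617] tray [-0.1373  0.0647]
side red 150 [238.3467 315.9067] [ 0.3846 -0.295   0.0674] tray [-0.1441  0.0205]
side red 167 [290.2156 325.5509] [ 0.4957 -0.3391  0.0281] tray [-0.0356 -0.0297]
side red 137 [298.8394 339.1241] [ 0.5016 -0.3794  0.0297] tray [-0.0319 -0.0702]
scene red 15 [140.9333 219.2667] [ 0.3882 -0.3004  0.0702] tray [-0.1408  0.0149]
scene red 37 [129.6757 278.5946] [ 0.5026 -0.385   0.0306] tray [-0.0312 -0.0759]
```

View pics/h2_side.png

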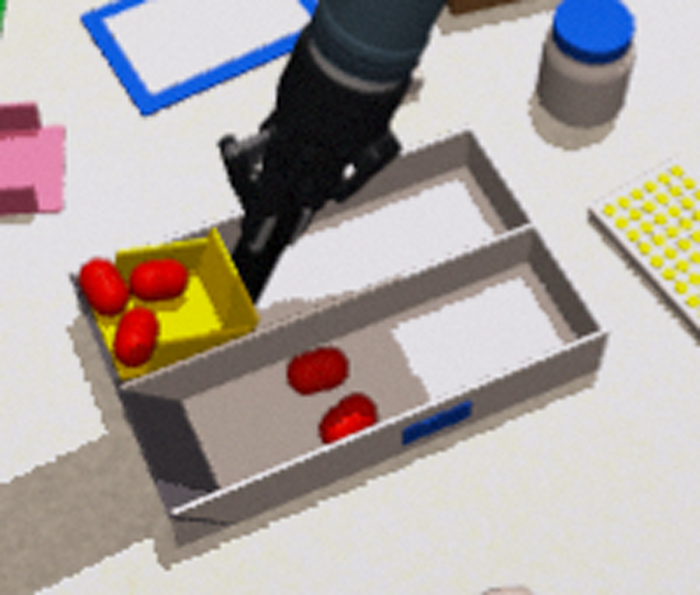

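View pics/h2_scene.png

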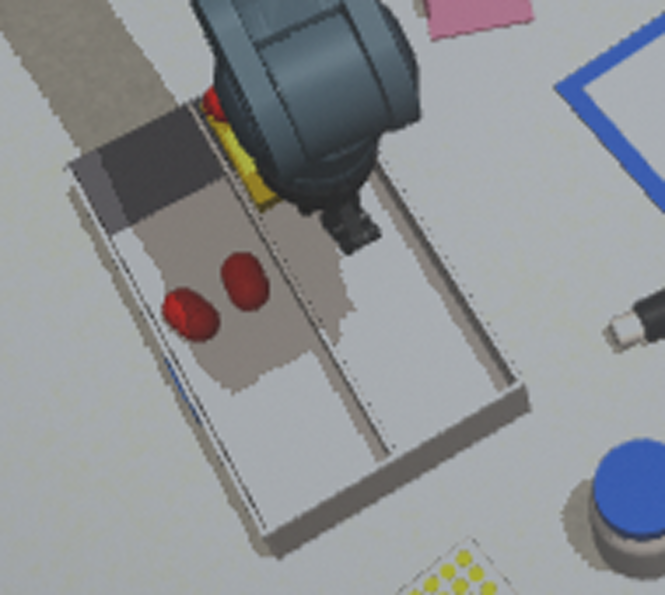

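{"fn": "apply_moves", "kwargs": {"moves": [[-1,0.002,0,0.002,-0.003,0.05,0],[-1,0.004,0,0.004,-0.006,0.1,0],[-1,0.006,0,0.007,-0.009,0.15,0],[-1,0.008,0,0.01,-0.012,0.2,0],[-1,0.01,0,0.012,-0.014,0.25,0],[-1,0.01,0,0.014,-0.014,0.25,0],[-1,0.01,0,0.014,-0.014,0.25,0],[-1,0.01,0,0.014,-0.014,0.25,0]]}}

```text
t: 13.23
tcp_pos: [0.4972, -0.264, 0.0997]
tcp_rot: [0.952, 0.027, -0.306, 0.009]
force: [1.3, -0.4, -1.7]
grip_width: 0.0177
```

```bash
python3 st.py h3 side scene
```

```text
13.2333 [ 0.4972 -0.264   0.0997] [ 2.9723  0.0835 -0.9549] [ 0.6891  0.8085 -0.585   1.4712  0.5153  1.6319  0.0332] [ 1.2577 -0.4264 -1.7483]
tcp in tray [-0.0299  0.0452]
side red 391 [248.0051 296.6292] [ 0.418  -0.2586  0.0885] tray [-0.1088  0.055 ]
side red 168 [290.2024 325.5893] [ 0.4956 -0.3392  0.028 ] tray [-0.0357 -0.0297]
side red 138 [298.8913 339.0942] [ 0.5021 -0.3796  0.0289] tray [-0.0314 -0.0704]
scene red 78 [149.6282 225.3077] [ 0.4262 -0.2893  0.0899] tray [-0.1022  0.0239]
scene red 16 [148.5625 270.    ] [ 0.5038 -0.3374  0.0307] tray [-0.0274 -0.0285]
scene red 76 [131.6316 279.6974] [ 0.5071 -0.382   0.0316] tray [-0.0265 -0.0732]
```

View pics/h3_side.png

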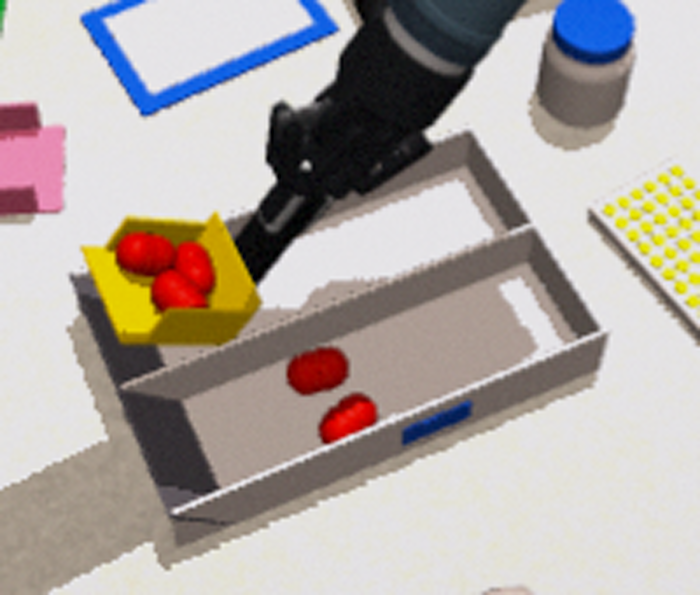

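{"fn": "apply_moves", "kwargs": {"moves": [[-1,0,0,0.02,0,0,0],[-1,0,0,0.05,0,0,0],[-1,0,0,0.08,0,0,0],[-1,0,0,0.11,0,0,0],[-1,0.002,0.01,0.14,0,0,0],[-1,0.004,0.03,0.17,0,0,0],[-1,0.008,0.06,0.19,0,0,0],[-1,0.01,0.09,0.2,0,0,0],[-1,0.014,0.12,0.2,0,0,0],[-1,0.018,0.15,0.2,0,0,0],[-1,0.02,0.18,0.2,0,0,0],[-1,0.022,0.21,0.2,0,0,0],[-1,0.024,0.24,0.2,0,0,0],[-1,0.026,0.27,0.2,0,0,0],[-1,0.028,0.3,0.2,0,0,0],[-1,0.03,0.33,0.2,0,0,0],[-1,0.032,0.35,0.2,0,0,0],[-1,0.034,0.36,0.2,0,0,0]]}}

```text
t: 14.83
tcp_pos: [0.5307, 0.0999, 0.3004]
tcp_rot: [0.952, 0.03, -0.305, 0.009]
force: [-0.1, 1.2, -1.8]
grip_width: 0.0177
```

```bash
python3 - <<'E'
from h import *
np.set_printoptions(precision=4,suppress=True)
o=readout.get_obs();print(o['t'],o['tcp_pos'],o['tcp_rot'],o['joint_pos'],o['force'])
for n in("side",):
    i,p,d=look(n); cv2.imwrite(f"pics/k_{n}.png",cv2.resize(p[60:400,100:440],None,fx=1.75,fy=1.75)[:,:,::-1])
E
```

```text
14.8333 [0.5307 0.0999 0.3004] [ 0.9518  0.0297 -0.3053  0.0091] [ 0.2707  0.6376 -0.7471  1.343   0.1778  1.893  -0.4282] [-0.0528  1.2204 -1.7505]
```

View pics/k_side.png

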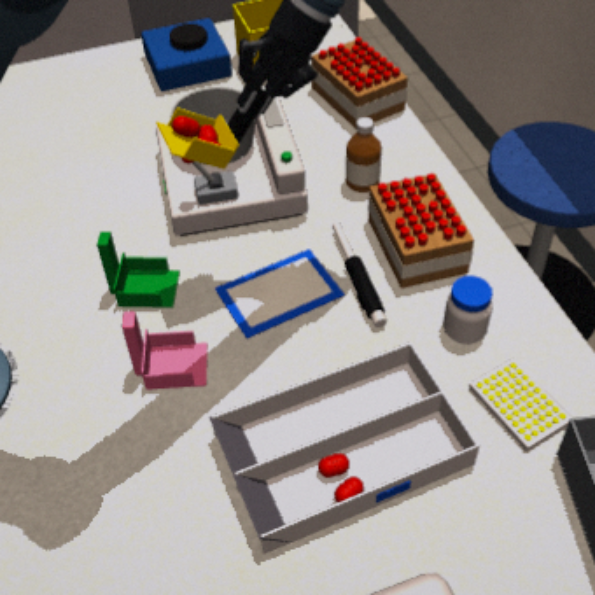

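{"fn": "apply_moves", "kwargs": {"moves": [[-1,0.001,0.02,0,0.002,-0.05,0],[-1,0.002,0.05,0,0.005,-0.1,0],[-1,0.003,0.08,0,0.008,-0.15,0],[-1,0.004,0.11,0,0.01,-0.19,0],[-1,0.006,0.14,0,0.01,-0.22,0],[-1,0.007,0.17,0,0.01,-0.24,0],[-1,0.008,0.2,0,0.01,-0.25,0],[-1,0.01,0.225,0,0.01,-0.25,0],[-1,0.01,0.236,0,0.01,-0.25,0],[-1,0.01,0.236,0,0.01,-0.25,0]]}}

```text
t: 15.72
tcp_pos: [0.541, 0.3338, 0.2996]
tcp_rot: [0.982, 0.029, -0.185, 0.008]
force: [-0.2, 0.2, -0.2]
grip_width: 0.0176
```

```bash
cat > v.py <<'E'
import sys
from h import *
np.set_printoptions(precision=4,suppress=True)
o=readout.get_obs();print(o['t'],o['tcp_pos'],o['tcp_rot'],o['joint_pos'],o['force'])
for n in sys.argv[2:]:
    i,p,d=look(n)
    q=p[60:240,150:350] if n=="side" else p[60:240,280:480]
    cv2.imwrite(f"pics/{sys.argv[1]}_{n}.png",cv2.resize(q,None,fx=3.2,fy=3.2,interpolation=2)[:,:,::-1])
E
python3 v.py l side scene
```

```text
15.7167 [0.541  0.3338 0.2996] [ 0.9823  0.0288 -0.1848  0.0078] [-0.052   0.6556 -0.793   1.2527  0.2074  1.6896 -0.7435] [-0.164   0.1528 -0.2135]
```

View pics/l_side.png

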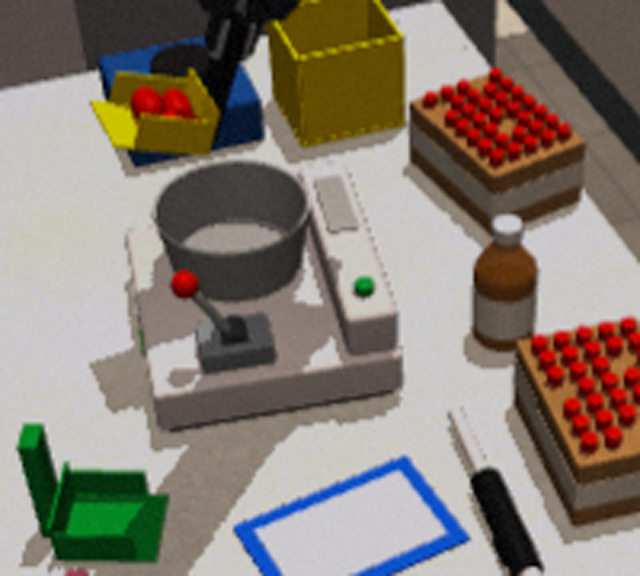

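View pics/l_scene.png

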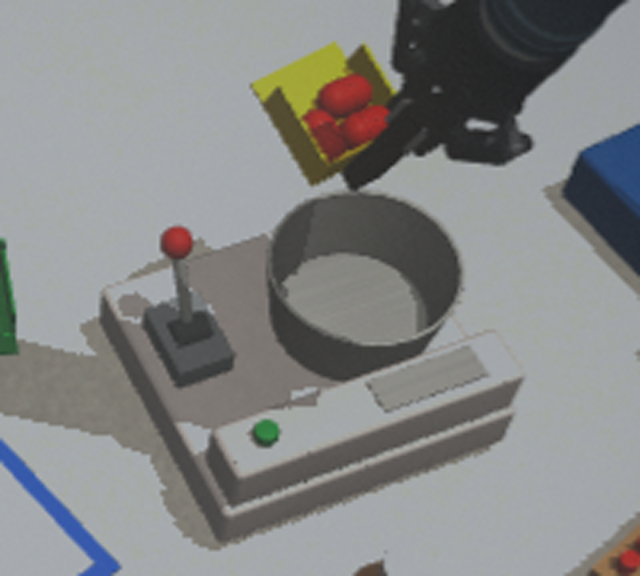

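{"fn": "apply_moves", "kwargs": {"moves": [[-1,0.02,0.002,0,0.002,-0.04,0],[-1,0.045,0.004,-0.005,0.005,-0.09,0],[-1,0.07,0.006,-0.01,0.008,-0.14,0],[-1,0.095,0.007,-0.015,0.011,-0.2,0],[-1,0.114,0.007,-0.025,0.015,-0.27,0],[-1,0.112,0.007,-0.04,0.018,-0.33,0],[-1,0.112,0.007,-0.05,0.02,-0.37,0],[-1,0.112,0.007,-0.05,0.02,-0.37,0]]}}

```text
t: 16.48
tcp_pos: [0.6523, 0.3345, 0.2467]
tcp_rot: [1.0, 0.026, -0.003, 0.006]
force: [-0.4, 0.1, -2.7]
grip_width: 0.0174
```

```bash
python3 v.py m side scene
```

```text
16.4833 [0.6523 0.3345 0.2467] [ 0.9996  0.026  -0.0026  0.006 ] [-0.0735  0.6455 -0.7284  1.3087  0.429   1.3542 -0.7436] [-0.4342  0.1019 -2.7374]
```

View pics/m_side.png

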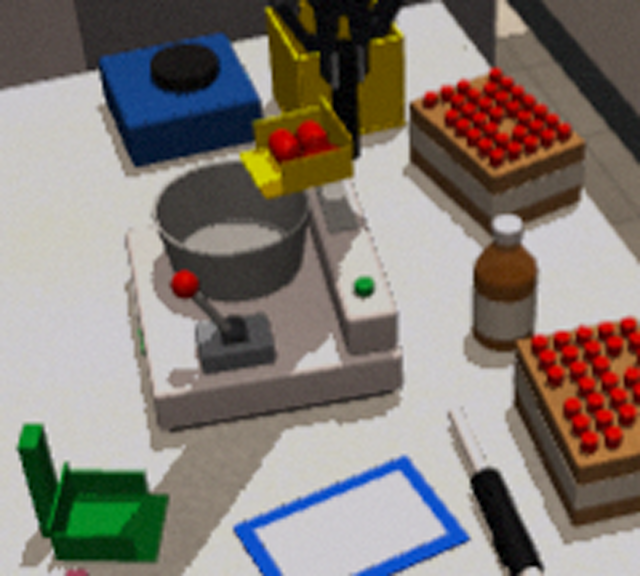

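View pics/m_scene.png

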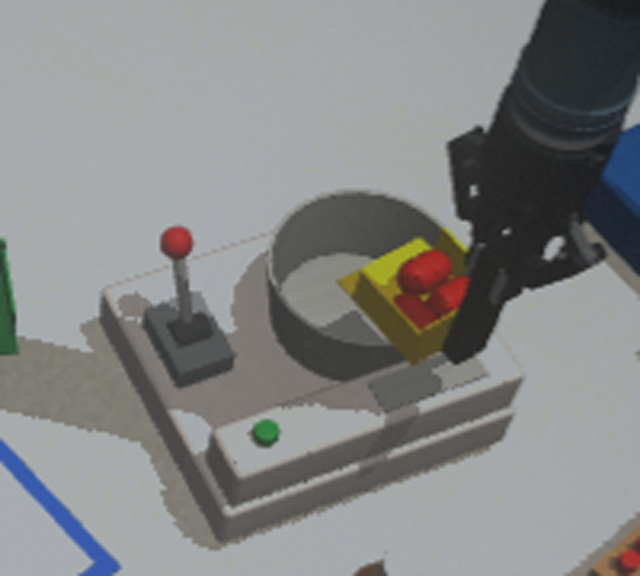

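```bash
python3 - <<'E'
from h import *
np.set_printoptions(precision=4,suppress=True)
i=cams.camera_info("scene"); c=lambda L:np.array(L)/3.2+[280,60]
print("lip",toplane(i,c([(338,284),(425,240)]),.166))
e=np.array([(268,262),(462,275),(360,190),(330,205)]); Q=toplane(i,c(e),.13)[:,:2]
A=np.c_[2*Q,np.ones(len(Q))]; x=np.linalg.lstsq(A,(Q**2).sum(1),rcond=None)[0]; print("rim",x[:2],np.sqrt(x[2]+x[:2]@x[:2]))
o=readout.get_obs();print(o['tcp_pos'])
E
```

```text
lip [[0.5577 0.2912 0.166 ]
 [0.5559 0.3736 0.166 ]]
rim [0.5366 0.3401] 0.0751725227671127
[0.6547 0.3359 0.2496]
```

{"fn": "apply_moves", "kwargs": {"moves": [[-1,-0.004,0.003,-0.005,0.003,-0.05,0],[-1,-0.008,0.005,-0.0095,0.006,-0.1,0],[-1,-0.017,0.005,-0.006,0.011,-0.2,0],[-1,-0.027,0.005,-0.003,0.016,-0.3,0],[-1,-0.038,0.005,-0.002,0.022,-0.4,0],[-1,-0.05,0.005,-0.001,0.027,-0.5,0],[-1,-0.062,0.005,0,0.033,-0.6,0],[-1,-0.0745,0.005,0.001,0.038,-0.7,0],[-1,-0.0745,0.005,0.001,0.038,-0.7,0],[-1,-0.0745,0.005,0.001,0.038,-0.7,0]]}}

```text
t: 17.42
tcp_pos: [0.5777, 0.3443, 0.2506]
tcp_rot: [0.939, 0.026, 0.343, -0.006]
force: [0.6, 0.3, -0.7]
grip_width: 0.0173
```

```bash
python3 v.py n side scene
```

```text
17.4167 [0.5777 0.3443 0.2506] [ 0.939   0.026   0.3428 -0.0057] [-0.2505  0.2162 -0.6224  1.9851  1.0318  0.7137 -1.4992] [ 0.5505  0.2761 -0.6763]
```

View pics/n_side.png

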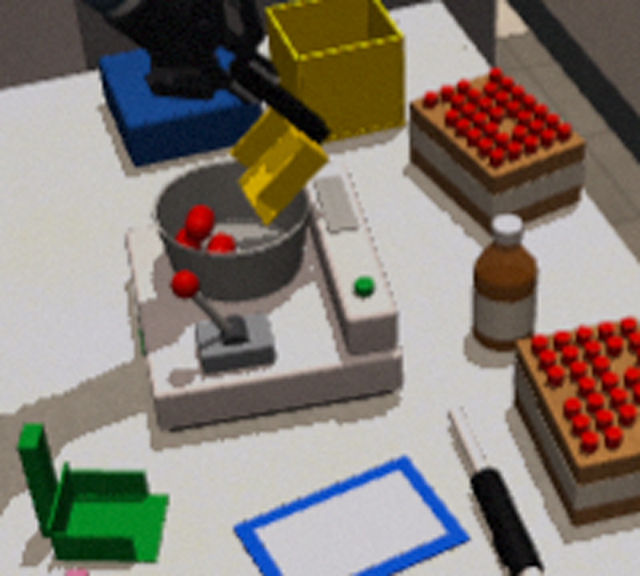

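View pics/n_scene.png

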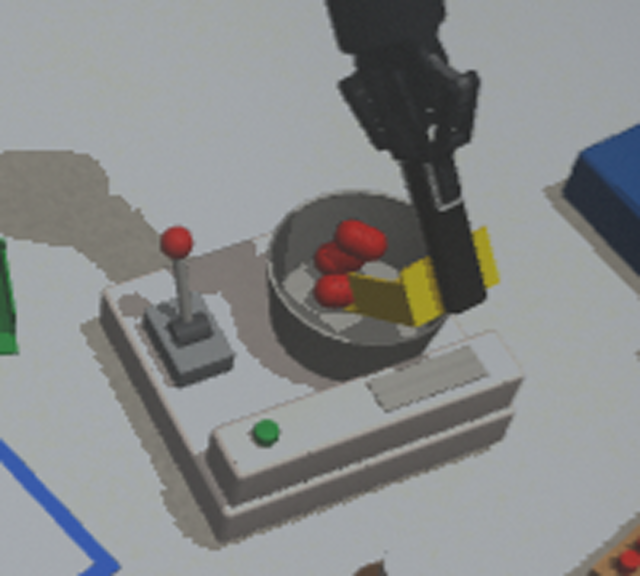

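{"fn": "apply_moves", "kwargs": {"moves": [[-1,0.01,0,0.03,0,0,0],[-1,0.02,0,0.06,0,0,0],[-1,0.03,0,0.09,-0.006,0.1,0],[-1,0.04,-0.01,0.1,-0.012,0.22,0],[-1,0.045,-0.03,0.1,-0.019,0.34,0],[-1,0.05,-0.06,0.1,-0.025,0.46,0],[-1,0.055,-0.1,0.1,-0.032,0.58,0],[-1,0.06,-0.14,0.1,-0.038,0.7,0],[-1,0.064,-0.18,0.1,-0.038,0.7,0],[-1,0.066,-0.22,0.1,-0.038,0.7,0],[-1,0.068,-0.26,0.1,-0.038,0.7,0],[-1,0.07,-0.3,0.1,-0.038,0.7,0],[-1,0.072,-0.34,0.1,-0.038,0.7,0],[-1,0.074,-0.38,0.09,-0.038,0.7,0],[-1,0.076,-0.42,0.07,-0.038,0.7,0],[-1,0.078,-0.46,0.05,-0.038,0.7,0],[-1,0.08,-0.5,0.02,-0.038,0.7,0],[-1,0.08,-0.54,-0.01,-0.038,0.7,0],[-1,0.08,-0.58,-0.04,-0.038,0.7,0],[-1,0.08,-0.62,-0.06,-0.038,0.7,0]]}}

```text
t: 19.18
tcp_pos: [0.6607, -0.251, 0.2079]
tcp_rot: [1.0, 0.026, 0.001, 0.002]
force: [0.9, 0.4, -0.8]
grip_width: 0.0172
```

{"fn": "apply_moves", "kwargs": {"moves": [[-1,0,-0.04,-0.007,0,0,0],[-1,0,-0.067,-0.007,0,0,0],[-1,0,-0.072,-0.007,0,0,0],[-1,0,-0.072,-0.007,0,0,0],[-1,0,-0.072,-0.007,0,0,0]]}}

```text
t: 19.6
tcp_pos: [0.6605, -0.3209, 0.2021]
tcp_rot: [1.0, 0.025, 0.001, 0.002]
force: [0.9, 1.0, -1.6]
grip_width: 0.0173
```

```bash
python3 pan.py; python3 st.py p side scene; python3 v.py q side scene
```

```text
19.6 tcp [ 0.6605 -0.3209  0.2021] tray [ 0.13   -0.0206]
side rect in tray [0.0433 0.0174] (0.20068039000034332, 0.1570594161748886) 0.18895523250102997 z 0.0025484044990480292 [0.12   0.1216 0.1251 0.1535 0.1639]
floor plane slope x,y [ 0.0044 -0.2978  0.1162]
x range [0.0319 0.1198] y range [-0.06   0.022]
19.65 [ 0.6611 -0.3182  0.2022] [3.1367 0.0845 0.0041] [ 0.6909  0.6051 -0.4488  1.3758  0.2691  1.2168  0.2733] [ 0.0112  0.1839 -1.1104]
tcp in tray [ 0.1307 -0.0179]
side red 43 [209.2558 134.    ] [0.4901 0.3571 0.0898] tray [-0.0029  0.6657]
side red 50 [218.22 134.78] [0.5167 0.3391 0.0899] tray [0.0226 0.6464]
side red 50 [207.3  147.58] [0.4531 0.2074 0.1592] tray [-0.0481  0.5183]
side red 172 [290.1686 325.3663] [ 0.496  -0.3391  0.0282] tray [-0.0353 -0.0297]
side red 135 [298.9111 339.1778] [ 0.5021 -0.3798  0.0296] tray [-0.0314 -0.0707]
scene red 38 [387.8947 138.3158] [0.4927 0.3605 0.0917] tray [-0.0001  0.669 ]
scene red 53 [405.6981 145.4906] [0.5348 0.3863 0.0919] tray [0.0433 0.6925]
scene red 50 [387.22 148.34] [0.5175 0.339  0.0913] tray [0.0235 0.6462]
scene red 103 [133.3689 278.9903] [ 0.5083 -0.378   0.0322] tray [-0.0251 -0.0692]
19.75 [ 0.6611 -0.316   0.2022] [0.9996 0.0286 0.001  0.0019] [ 0.6892  0.6039 -0.4501  1.378   0.2697  1.2167  0.2731] [-0.0434  0.2967 -0.7094]
```

View pics/p_side.png

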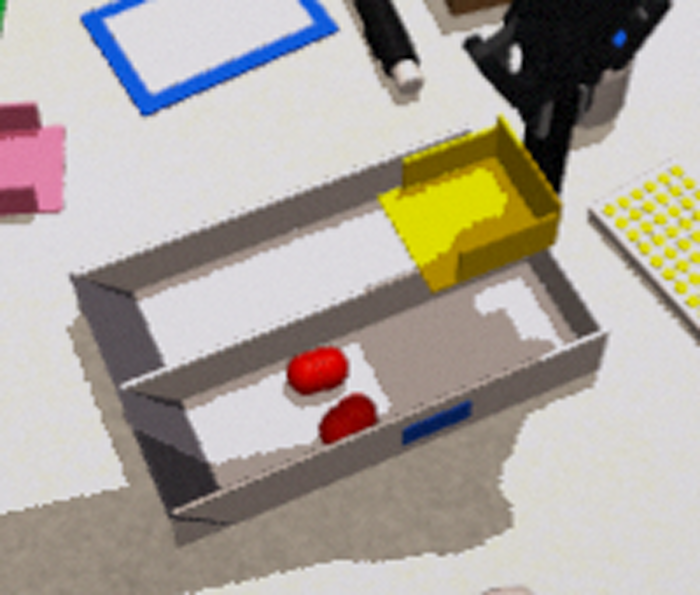

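View pics/q_scene.png

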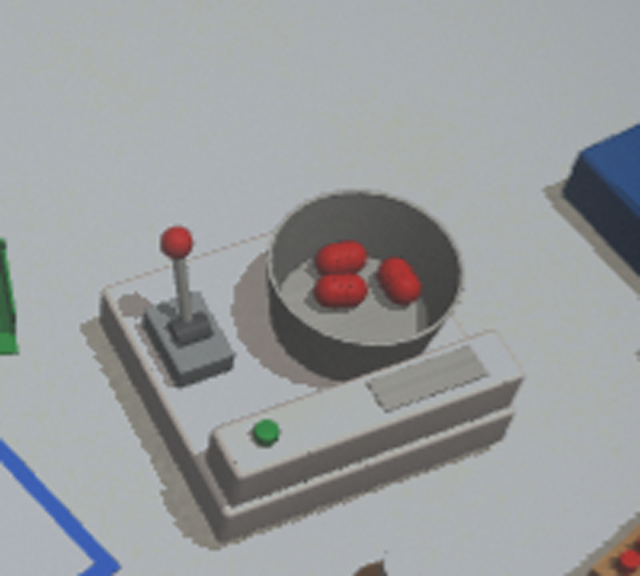

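{"fn": "apply_moves", "kwargs": {"moves": [[-1,-0.002,-0.02,-0.02,0,0,0],[-1,-0.004,-0.0335,-0.04,0,0,0],[-1,-0.004,-0.0335,-0.05,0,-0.03,0],[-1,-0.004,-0.0335,-0.05,0,-0.03,0],[-1,-0.004,-0.0335,-0.05,0,-0.03,0]]}}

```text
t: 20.27
tcp_pos: [0.6549, -0.3508, 0.1505]
tcp_rot: [1.0, 0.027, 0.014, 0.002]
force: [0.2, 0.4, -0.1]
grip_width: 0.0174
```

```bash
python3 pan.py; python3 pan.py
```

```text
20.2667 tcp [ 0.6549 -0.3508  0.1505] tray [ 0.1227 -0.0501]
side rect in tray [ 0.0863 -0.0227] (0.1370086669921875, 0.12106923013925552) 89.50422668457031 z 0.003176710057026799 [0.0664 0.0682 0.072  0.1006 0.1125]
floor plane slope x,y [ 0.0151 -0.0842  0.0635]
x range [0.0267 0.114 ] y range [-0.0897 -0.0094]
20.3167 tcp [ 0.6564 -0.3503  0.1521] tray [ 0.1243 -0.0497]
side rect in tray [ 0.0863 -0.0244] (0.13223311305046082, 0.11774247139692307) 89.17961120605469 z 0.0031836619861722593 [0.0679 0.0696 0.0732 0.1023 0.1137]
floor plane slope x,y [ 0.0329 -0.0603  0.065 ]
x range [0.0285 0.1157] y range [-0.0895 -0.0096]
```

{"fn": "apply_moves", "kwargs": {"moves": [[-1,0,0.0025,-0.025,0,0,0],[-1,0,0.0025,-0.045,0,0,0],[-1,0,0.0025,-0.055,0,0,0],[-1,0,0.0025,-0.06,0,0,0],[-1,0,0.0025,-0.062,0,0,0],[-1,0,0.0025,-0.063,0,0,0],[-1,0,0.0025,-0.064,0,0,0]]}}

```text
t: 20.95
tcp_pos: [0.6568, -0.3498, 0.0889]
tcp_rot: [0.999, 0.027, 0.016, 0.004]
force: [0.4, -0.6, -0.5]
grip_width: 0.0171
```

```bash
python3 pan.py; python3 st.py s side
```

```text
20.95 tcp [ 0.6568 -0.3498  0.0889] tray [ 0.1247 -0.0492]
side rect in tray [ 0.1004 -0.043 ] (0.08919205516576767, 0.14538250863552094) 88.50419616699219 z 0.0018139447332379266 [0.0044 0.0061 0.0094 0.0391 0.0517]
floor plane slope x,y [ 0.0146 -0.0071  0.0056]
x range [0.0288 0.1168] y range [-0.0824 -0.0076]
21.0 [ 0.6566 -0.3498  0.0886] [3.1327 0.0845 0.0502] [ 0.7202  0.7135 -0.4184  1.4504  0.3113  1.011   0.2894] [ 0.7869  0.0175 -2.6774]
tcp in tray [ 0.1245 -0.0493]
side red 174 [290.1839 325.3103] [ 0.4963 -0.3386  0.0281] tray [-0.0349 -0.0292]
side red 137 [298.9124 339.1314] [ 0.502  -0.3802  0.0292] tray [-0.0316 -0.0711]
```

View pics/s_side.png

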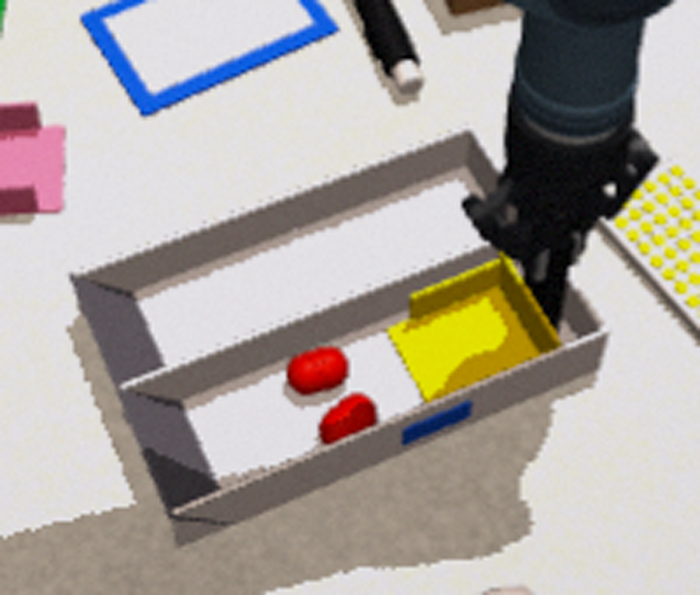

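{"fn": "apply_moves", "kwargs": {"moves": [[-1,0,0.001,-0.001,0,0,0],[-1,-0.008,0.0006,-0.0015,0,0,0],[-1,-0.016,0.0001,-0.0015,0,0,0],[-1,-0.024,-0.0003,-0.0015,0,0,0],[-1,-0.032,-0.0008,-0.0015,0,0,0],[-1,-0.04,-0.0012,-0.0015,0,0,0],[-1,-0.048,-0.0016,-0.0015,0,0,0],[-1,-0.056,-0.0021,-0.0015,0,0,0],[-1,-0.064,-0.0025,-0.0015,0,0,0],[-1,-0.072,-0.003,-0.0015,0,0,0],[-1,-0.08,-0.0034,-0.0015,0,0,0],[-1,-0.088,-0.0038,-0.0015,0,0,0],[-1,-0.096,-0.0043,-0.0015,0,0,0],[-1,-0.104,-0.0047,-0.0015,0,0,0],[-1,-0.112,-0.0051,-0.0015,0,0,0],[-1,-0.112,-0.0051,-0.0015,0,0,0]]}}

```text
t: 22.38
tcp_pos: [0.5428, -0.356, 0.0878]
tcp_rot: [1.0, 0.026, 0.016, 0.004]
force: [1.5, -0.4, 6.1]
grip_width: 0.0173
```

```bash
python3 pan.py; python3 st.py t side
```

```text
22.3833 tcp [ 0.5428 -0.356   0.0878] tray [ 0.0105 -0.0492]
side rect in tray [-0.0425 -0.0424] (0.0887133777141571, 0.09130161255598068) 88.04106140136719 z 0.0014898775821583499 [0.0037 0.0052 0.0084 0.0373 0.0505]
floor plane slope x,y [ 0.0125 -0.0067  0.0063]
x range [-0.0834  0.0015] y range [-0.0835 -0.0083]
22.4333 [ 0.5429 -0.3559  0.0877] [3.1316 0.0822 0.0485] [ 0.8606  0.5599 -0.4384  1.7114  0.2815  0.9017  0.3646] [ 1.4525 -0.8272  6.9842]
tcp in tray [ 0.0106 -0.0491]
side red 130 [218.9462 130.5846] [0.523  0.3763 0.0884] tray [0.031  0.6831]
side red 42 [209.3095 133.9524] [0.4902 0.3569 0.0906] tray [-0.0029  0.6655]
side red 361 [266.4155 339.7701] [ 0.43   -0.3495  0.0287] tray [-0.1017 -0.0365]
```

View pics/t_side.png

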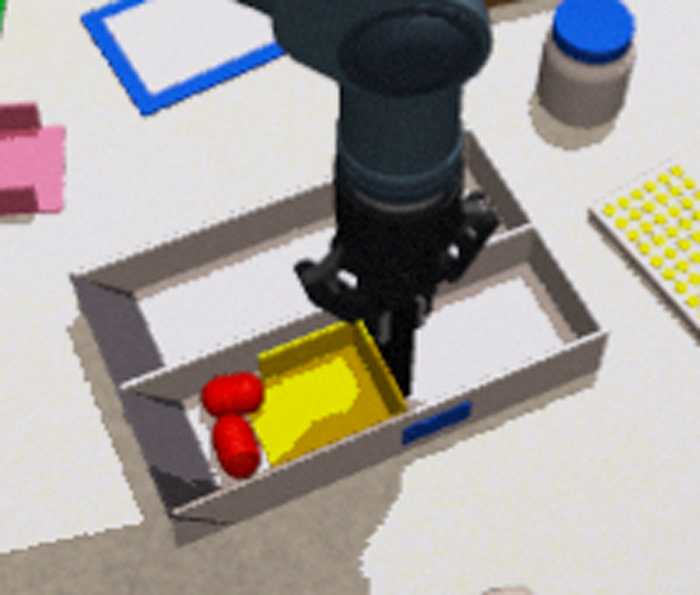

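{"fn": "apply_moves", "kwargs": {"moves": [[-1,-0.008,-0.0004,0,0,0,0],[-1,-0.016,-0.0009,0,0,0,0],[-1,-0.024,-0.0013,0,0,0,0],[-1,-0.032,-0.0017,0,0,0,0],[-1,-0.038,-0.002,0,0,0,0],[-1,-0.038,-0.002,0,0,0,0]]}}

```text
t: 22.98
tcp_pos: [0.5054, -0.358, 0.0879]
tcp_rot: [1.0, 0.026, 0.016, 0.004]
force: [2.3, -0.3, 6.2]
grip_width: 0.017
```

```bash
python3 st.py u side
```

```text
22.9833 [ 0.5054 -0.358   0.0879] [3.1311 0.0816 0.051 ] [ 0.9118  0.5111 -0.445   1.7881  0.2668  0.8695  0.402 ] [ 2.3353 -0.2873  6.2208]
tcp in tray [-0.0269 -0.0491]
side red 128 [218.9609 130.5312] [0.5231 0.3762 0.088 ] tray [0.0311 0.683 ]
side red 40 [209.45  134.075] [0.4904 0.3548 0.0898] tray [-0.0027  0.6634]
side red 47 [207.4894 147.4043] [0.4534 0.2073 0.1606] tray [-0.0478  0.5182]
side red 349 [258.3868 343.341 ] [ 0.4101 -0.355   0.0333] tray [-0.1219 -0.0409]
```

View pics/u_side.png

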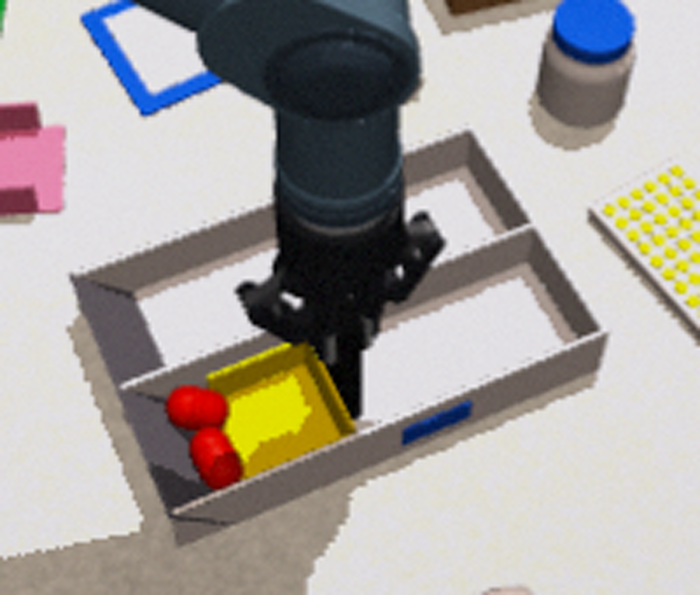

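{"fn": "apply_moves", "kwargs": {"moves": [[-1,-0.003,0,0,0,0,0],[-1,-0.004,0,0,-0.002,0.04,0],[-1,-0.005,0,0,-0.004,0.08,0],[-1,-0.006,0,0,-0.006,0.12,0],[-1,-0.007,-0.001,0,-0.009,0.16,0],[-1,-0.008,-0.001,0,-0.011,0.2,0],[-1,-0.009,-0.001,0,-0.013,0.24,0],[-1,-0.01,-0.001,0,-0.015,0.28,0],[-1,-0.011,-0.001,0,-0.018,0.32,0],[-1,-0.012,-0.001,0,-0.02,0.36,0],[-1,-0.012,-0.001,0,-0.022,0.4,0],[-1,-0.012,-0.001,0,-0.022,0.4,0],[-1,-0.012,-0.001,0,-0.022,0.4,0],[-1,-0.012,-0.001,0,-0.022,0.4,0]]}}

```text
t: 24.2
tcp_pos: [0.4935, -0.3568, 0.0855]
tcp_rot: [0.983, 0.027, -0.183, 0.008]
force: [2.1, 0.5, -0.6]
grip_width: 0.0177
```

```bash
python3 st.py w side
```

```text
24.2 [ 0.4935 -0.3568  0.0855] [ 3.0715  0.0845 -0.5731] [ 0.7092  0.6777 -0.3479  1.5537  0.3931  1.3076  0.2786] [ 2.0953  0.4785 -0.6481]
tcp in tray [-0.0387 -0.0473]
side red 31 [221.5806 126.0645] [0.5388 0.3825 0.0904] tray [0.0471 0.6884]
side red 191 [241.5654 332.1466] [ 0.3791 -0.3373  0.0697] tray [-0.1519 -0.0215]
side red 166 [253.9578 343.4759] [ 0.3967 -0.3706  0.0642] tray [-0.1362 -0.0557]
```

View pics/w_side.png

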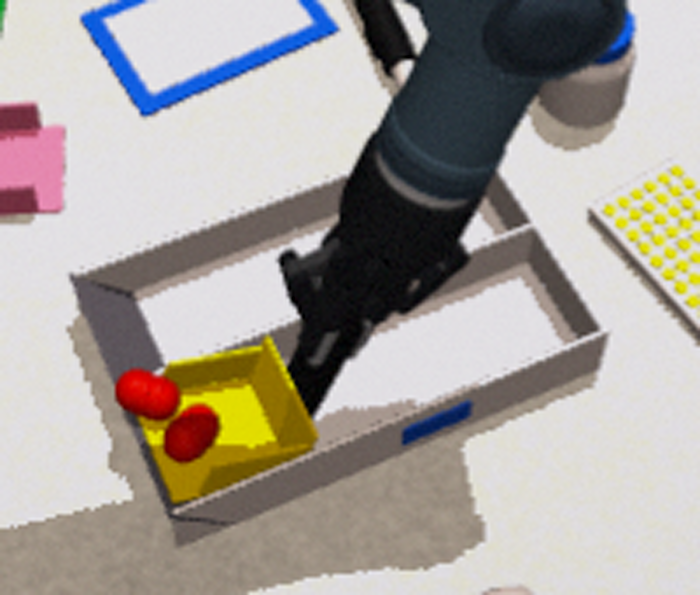

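{"fn": "apply_moves", "kwargs": {"moves": [[-1,0.001,0,0.001,-0.003,0.05,0],[-1,0.002,0,0.002,-0.006,0.1,0],[-1,0.002,0,0.003,-0.006,0.1,0],[-1,0.002,0,0.003,-0.006,0.1,0]]}}

```text
t: 24.58
tcp_pos: [0.4943, -0.3575, 0.0879]
tcp_rot: [0.972, 0.027, -0.234, 0.01]
force: [0.0, -1.2, -2.4]
grip_width: 0.0178
```

```bash
python3 st.py x side scene
```

```text
24.5833 [ 0.4943 -0.3575  0.0879] [ 3.0342  0.0847 -0.7302] [ 0.6635  0.7318 -0.3259  1.4816  0.4148  1.4225  0.2655] [ 0.0125 -1.1614 -2.4274]
tcp in tray [-0.038  -0.0479]
side red 197 [240.5584 329.198 ] [ 0.378  -0.3374  0.0838] tray [-0.153  -0.0215]
side red 158 [272.3544 340.0127] [ 0.4395 -0.3721  0.0538] tray [-0.0935 -0.0595]
scene red 42 [387.2619 138.3571] [0.4917 0.3577 0.0918] tray [-0.0013  0.6662]
scene red 54 [405.5185 145.3889] [0.5339 0.3868 0.0911] tray [0.0425 0.693 ]
scene red 53 [387.3774 148.4906] [0.5187 0.3389 0.0913] tray [0.0246 0.6461]
```

View pics/x_side.png

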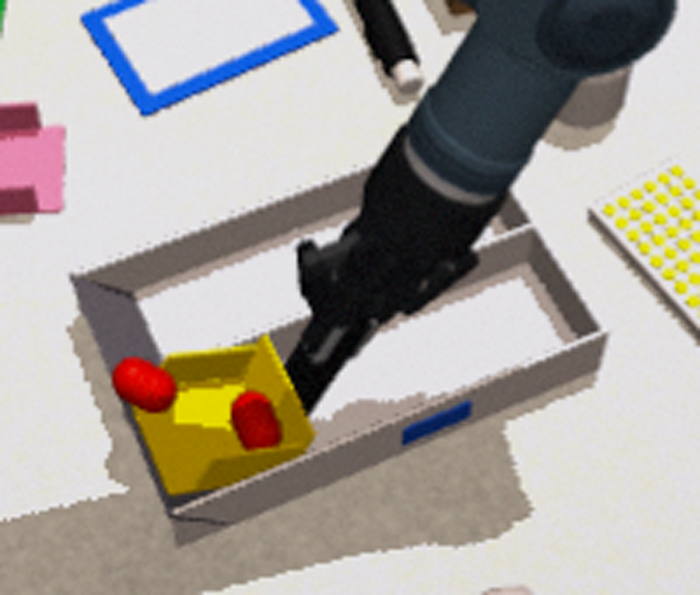

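View pics/x_scene.png

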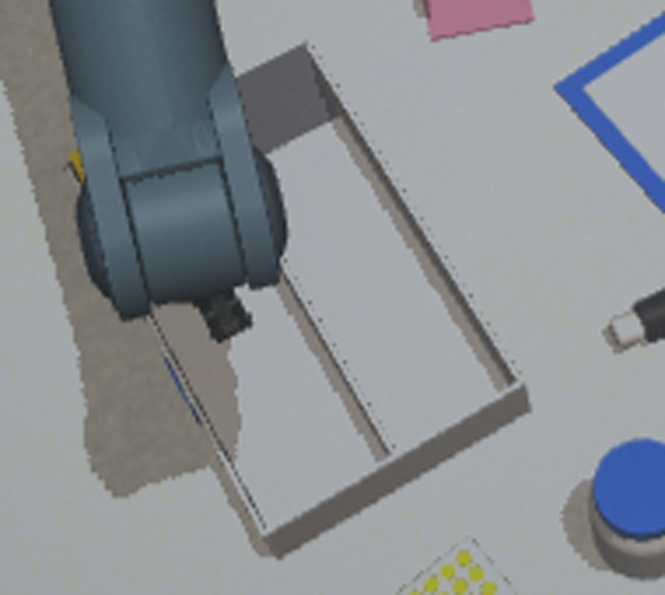

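{"fn": "apply_moves", "kwargs": {"moves": [[-1,0,0,0.001,-0.002,0.03,0],[-1,0,0,0.002,-0.004,0.06,0],[-1,0,0,0.003,-0.006,0.09,0],[-1,0,0,0.004,-0.007,0.12,0],[-1,0,0,0.005,-0.008,0.15,0],[-1,0,0,0.006,-0.01,0.18,0],[-1,0,0,0.006,-0.01,0.18,0]]}}

```text
t: 25.27
tcp_pos: [0.4952, -0.3574, 0.094]
tcp_rot: [0.947, 0.027, -0.32, 0.012]
force: [0.5, 1.0, -1.7]
grip_width: 0.0173
```

```bash
python3 st.py y side
```

```text
25.2667 [ 0.4952 -0.3574  0.094 ] [ 2.9519  0.0838 -0.9976] [ 0.5927  0.8278 -0.2883  1.3588  0.4456  1.617   0.2572] [ 0.5335  1.0179 -1.6998]
tcp in tray [-0.0371 -0.0479]
side red 202 [240.0297 323.3564] [ 0.3783 -0.3377  0.1098] tray [-0.1527 -0.0218]
side red 150 [269.6133 337.12  ] [ 0.4338 -0.3707  0.0701] tray [-0.0991 -0.0579]
```

View pics/y_side.png

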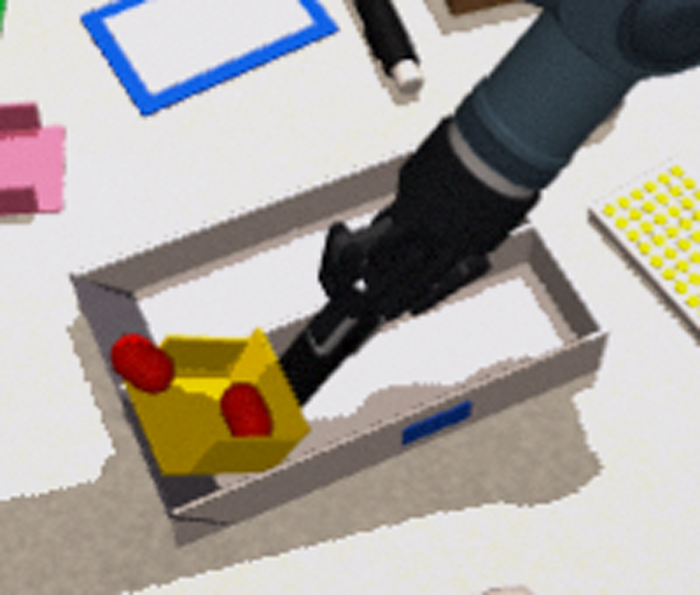

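{"fn": "apply_moves", "kwargs": {"moves": [[-1,0,0,0.003,0,0,0],[-1,0,0,0.008,0,0,0],[-1,0,0,0.014,0,0,0],[-1,0,0,0.02,0,0,0],[-1,0,0,0.026,0,0,0],[-1,0,0,0.032,0,0,0],[-1,0,0,0.037,0,0,0],[-1,0,0,0.04,0,0,0],[-1,0,0,0.041,0,0,0],[-1,0,0,0.041,0,0,0]]}}

```text
t: 26.15
tcp_pos: [0.4957, -0.3576, 0.136]
tcp_rot: [0.947, 0.027, -0.319, 0.013]
force: [-0.2, -0.3, -1.6]
grip_width: 0.0175
```

```bash
python3 st.py z side; python3 - <<'E'
from h import *
i,p,d=look("side"); cv2.imwrite("pics/zz.png",cv2.resize(p[290:350,220:310],None,fx=8,fy=8,interpolation=2)[:,:,::-1])
E
```

```text
26.15 [ 0.4957 -0.3576  0.136 ] [ 2.9516  0.0832 -0.9957] [ 0.5951  0.7804 -0.2932  1.3457  0.4366  1.6716  0.2766] [-0.1652 -0.3057 -1.6452]
tcp in tray [-0.0366 -0.0482]
side red 207 [238.715  313.3575] [ 0.3784 -0.3381  0.1518] tray [-0.1526 -0.0222]
side red 157 [269.5223 327.8917] [ 0.4343 -0.3719  0.1119] tray [-0.0986 -0.0591]
```

View pics/zz.png

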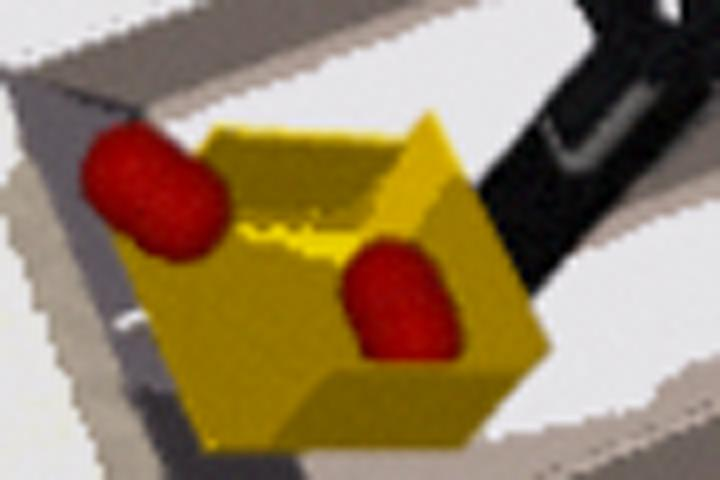

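{"fn": "apply_moves", "kwargs": {"moves": [[-1,0,0,0,0.05,0,0],[-1,0,0,0,0.1,0,0],[-1,0,0,0,0.15,0,0],[-1,0,0,0,0.2,0,0],[-1,0,0,0,0.2,0,0],[-1,0,0,0,0.2,0,0]]}}

```text
t: 26.75
tcp_pos: [0.4948, -0.3585, 0.1349]
tcp_rot: [0.943, 0.057, -0.316, -0.082]
force: [-0.0, 1.0, -1.0]
grip_width: 0.0172
```

```bash
cat > zz.py <<'E'
from h import *
i,p,d=look("side"); cv2.imwrite("pics/zz.png",cv2.resize(p[280:350,210:310],None,fx=7,fy=7,interpolation=2)[:,:,::-1])
E
python3 zz.py
```

```text
(no output)
```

View pics/zz.png

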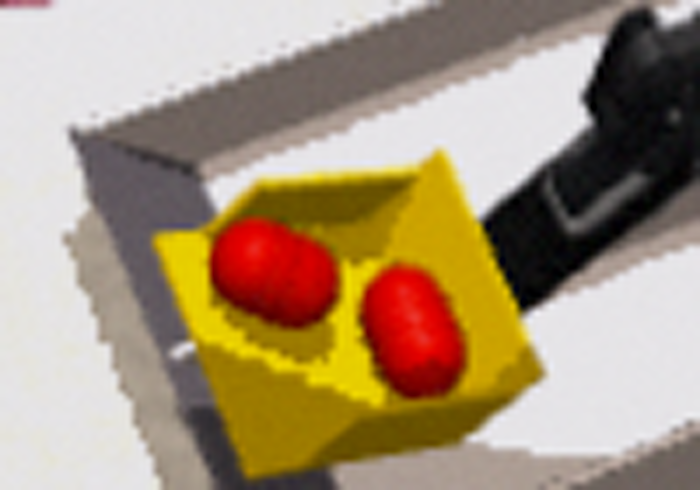

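{"fn": "apply_moves", "kwargs": {"moves": [[-1,0,0,0.01,-0.05,0,0],[-1,0,0,0.03,-0.1,0,0],[-1,0,0,0.06,-0.15,0,0],[-1,0,0.002,0.09,-0.2,0,0],[-1,0.002,0.01,0.12,-0.2,-0.02,0],[-1,0.006,0.03,0.15,-0.2,-0.05,0],[-1,0.012,0.06,0.165,-0.2,-0.08,0],[-1,0.018,0.09,0.165,-0.2,-0.11,0],[-1,0.024,0.12,0.165,-0.2,-0.14,0],[-1,0.03,0.15,0.165,-0.2,-0.17,0],[-1,0.036,0.18,0.165,-0.2,-0.19,0],[-1,0.042,0.21,0.165,-0.2,-0.2,0],[-1,0.048,0.24,0.165,-0.2,-0.2,0],[-1,0.054,0.27,0.165,-0.2,-0.2,0],[-1,0.06,0.3,0.165,-0.2,-0.2,0],[-1,0.066,0.33,0.165,-0.2,-0.2,0],[-1,0.072,0.35,0.165,-0.2,-0.2,0],[-1,0.076,0.36,0.165,-0.2,-0.2,0],[-1,0.076,0.36,0.165,-0.2,-0.2,0]]}}

```text
t: 28.38
tcp_pos: [0.5713, 0.0071, 0.3007]
tcp_rot: [0.974, 0.038, -0.224, 0.018]
force: [-0.2, -0.1, -1.0]
grip_width: 0.0174
```

```bash
python3 - <<'E'
from h import *
np.set_printoptions(precision=4,suppress=True)
o=readout.get_obs();print(o['t'],o['tcp_pos'],o['tcp_rot'],R.from_quat(o['tcp_rot']).as_matrix(),o['joint_pos'],o['force'])
for n in("side",):
    i,p,d=look(n); cv2.imwrite(f"pics/k2_{n}.png",cv2.resize(p[60:400,100:440],None,fx=1.75,fy=1.75)[:,:,::-1])
E
```

```text
28.3833 [0.5713 0.0071 0.3007] [ 0.9736  0.0385 -0.224   0.0184] [[ 0.8967  0.0832 -0.4348]
 [ 0.0667 -0.9964 -0.0531]
 [-0.4377  0.0187 -0.899 ]] [ 0.2447  0.5262 -0.4937  1.3636  0.1891  1.7626 -0.1744] [-0.2146 -0.1079 -0.9665]
```

View pics/k2_side.png

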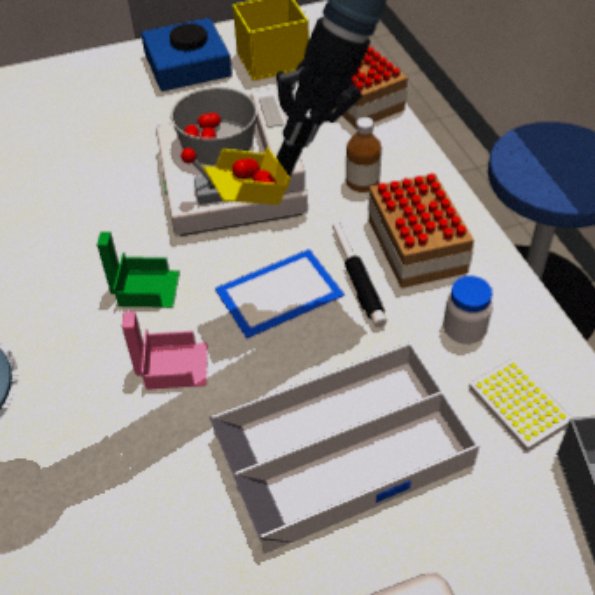

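{"fn": "apply_moves", "kwargs": {"moves": [[-1,0.005,0.01,0,0,0,0],[-1,0.01,0.03,0,0,0,0],[-1,0.016,0.06,0,0,0,0],[-1,0.024,0.09,0,0,0,0],[-1,0.032,0.12,0,0.002,-0.03,0],[-1,0.04,0.15,0,0.003,-0.06,0],[-1,0.048,0.18,0,0.005,-0.09,0],[-1,0.056,0.21,0,0.007,-0.12,0],[-1,0.064,0.24,0,0.008,-0.15,0],[-1,0.072,0.27,0,0.01,-0.18,0],[-1,0.08,0.3,0,0.012,-0.21,0],[-1,0.083,0.325,-0.01,0.014,-0.25,0],[-1,0.083,0.336,-0.02,0.017,-0.3,0],[-1,0.083,0.338,-0.035,0.02,-0.36,0],[-1,0.083,0.338,-0.05,0.023,-0.42,0],[-1,0.083,0.338,-0.05,0.025,-0.45,0],[-1,0.083,0.338,-0.05,0.025,-0.45,0],[-1,0.083,0.338,-0.05,0.025,-0.45,0]]}}

```text
t: 29.93
tcp_pos: [0.6552, 0.3384, 0.2508]
tcp_rot: [0.999, 0.031, -0.001, 0.015]
force: [-0.0, -0.7, -0.6]
grip_width: 0.0173
```

```bash
python3 v.py aa scene side
```

```text
29.9333 [0.6552 0.3384 0.2508] [ 0.9994  0.0312 -0.001   0.0148] [-0.2057  0.6044 -0.5277  1.2932  0.3217  1.3422 -0.6717] [-0.0476 -0.6941 -0.5736]
```

View pics/aa_scene.png

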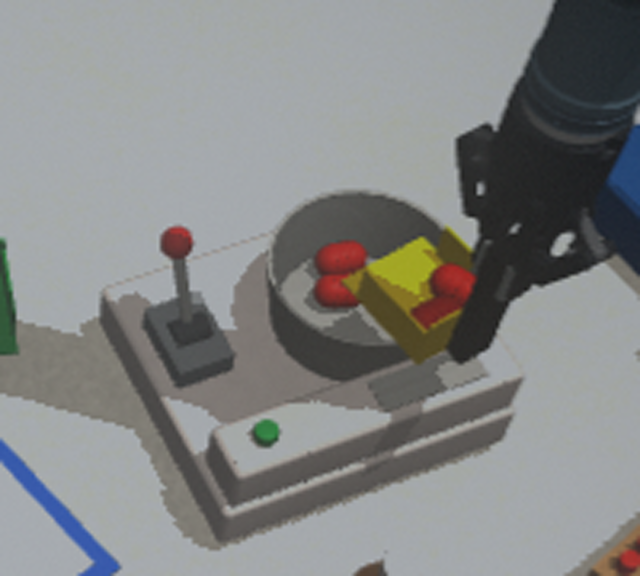

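{"fn": "apply_moves", "kwargs": {"moves": [[-1,-0.004,0.003,-0.005,0.003,-0.05,0],[-1,-0.008,0.004,-0.0075,0.006,-0.1,0],[-1,-0.017,0.004,-0.004,0.011,-0.2,0],[-1,-0.027,0.004,-0.001,0.016,-0.3,0],[-1,-0.038,0.004,0.001,0.022,-0.4,0],[-1,-0.05,0.004,0.003,0.027,-0.5,0],[-1,-0.062,0.004,0.004,0.033,-0.6,0],[-1,-0.0745,0.004,0.005,0.038,-0.7,0],[-1,-0.087,0.004,0.006,0.044,-0.8,0],[-1,-0.087,0.004,0.006,0.044,-0.8,0],[-1,-0.087,0.004,0.006,0.044,-0.8,0]]}}

```text
t: 30.95
tcp_pos: [0.565, 0.3455, 0.2557]
tcp_rot: [0.921, 0.026, 0.389, 0.004]
force: [0.1, 0.5, -0.6]
grip_width: 0.0172
```

```bash
python3 v.py ab scene side
```

```text
30.95 [0.565  0.3455 0.2557] [0.921  0.0263 0.3886 0.0039] [-0.5006  0.1698 -0.4099  2.0555  1.1653  0.7125 -1.6782] [ 0.0921  0.4862 -0.5588]
```

View pics/ab_scene.png

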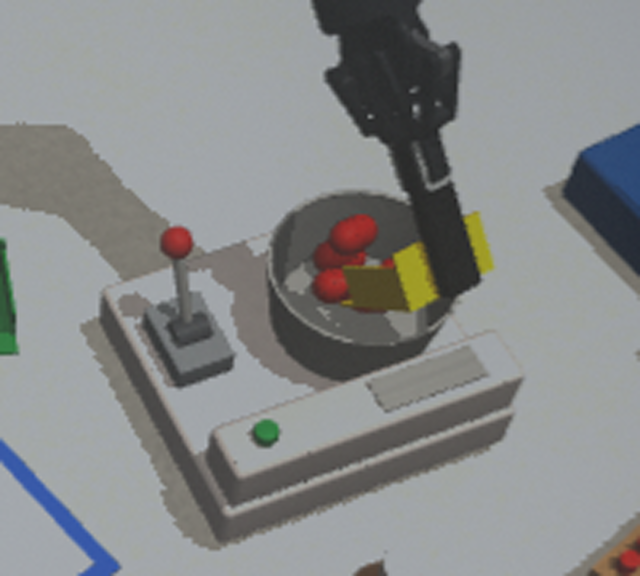

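View pics/ab_side.png

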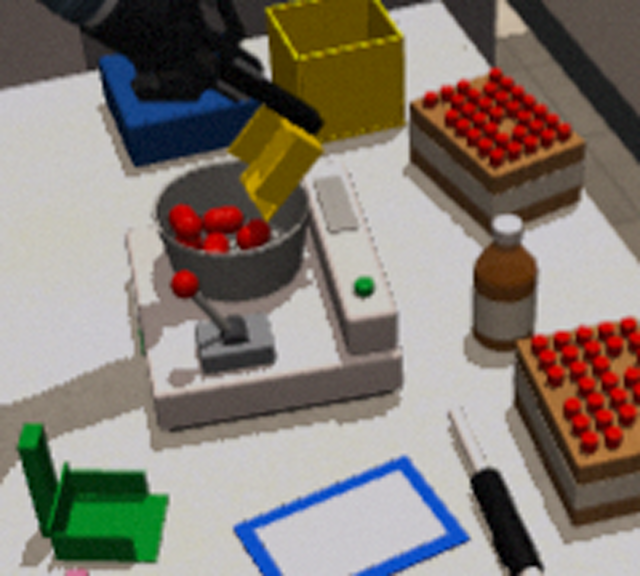

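{"fn": "apply_moves", "kwargs": {"moves": [[-1,0.01,0,0.03,0,0,0],[-1,0.02,0,0.06,0,0,0],[-1,0.03,0,0.09,-0.006,0.1,0],[-1,0.04,-0.01,0.1,-0.012,0.22,0],[-1,0.045,-0.03,0.1,-0.019,0.34,0],[-1,0.045,-0.06,0.1,-0.025,0.46,0],[-1,0.045,-0.1,0.1,-0.032,0.58,0],[-1,0.045,-0.14,0.1,-0.038,0.7,0],[-1,0.045,-0.18,0.1,-0.044,0.8,0],[-1,0.045,-0.22,0.1,-0.044,0.8,0],[-1,0.04,-0.26,0.1,-0.044,0.8,0],[-1,0.035,-0.3,0.09,-0.044,0.8,0],[-1,0.03,-0.334,0.07,-0.044,0.8,0],[-1,0.028,-0.335,0.03,-0.044,0.8,0],[-1,0.028,-0.336,-0.01,-0.044,0.8,0],[-1,0.028,-0.336,-0.04,-0.044,0.8,0],[-1,0.028,-0.336,-0.06,-0.044,0.8,0],[-1,0.028,-0.336,-0.06,-0.044,0.8,0],[-1,0.028,-0.336,-0.06,-0.044,0.8,0]]}}

```text
t: 32.63
tcp_pos: [0.5965, 0.0069, 0.1966]
tcp_rot: [0.999, 0.031, -0.001, 0.014]
force: [0.1, 0.5, -0.3]
grip_width: 0.0172
```

```bash
cat > ma.py <<'E'
import sys
from h import *
np.set_printoptions(precision=4,suppress=True)
o=readout.get_obs();print(o['t'],o['tcp_pos'],R.from_quat(o['tcp_rot']).as_matrix(),o['joint_pos'],o['force'])
i,p,d=look("side"); uv,P=cloud(i,masks(p)['yellow'],d); P=P[(P[:,0]<.72)&(P[:,1]<.3)&(P[:,2]>0)]
zf=np.percentile(P[:,2],20); f=abs(P[:,2]-zf)<.006
c,s,a=cv2.minAreaRect(P[f][:,:2].astype(np.float32)); print("floor z",zf,np.array(c),s,a)
A=np.c_[P[f][:,:2],np.ones(f.sum())]; print("slope",np.linalg.lstsq(A,P[f,2],rcond=None)[0])
cv2.imwrite(f"pics/{sys.argv[1]}.png",cv2.resize(p[130:290,170:350],None,fx=3.5,fy=3.5,interpolation=2)[:,:,::-1])
E
python3 ma.py ac
```

```text
32.6333 [0.5965 0.0069 0.1966] [[ 0.998   0.0625 -0.0016]
 [ 0.0625 -0.9977 -0.0272]
 [-0.0033  0.027  -0.9996]] [ 0.1089  0.3312 -0.2456  1.7521  0.1205  1.0756 -0.1193] [ 0.1054  0.4944 -0.2994]
floor z 0.11742374883686517 [0.5413 0.0031] (0.08879843354225159, 0.08333225548267365) 3.0923094749450684
slope [-0.0011 -0.0271  0.1192]
```

View pics/ac.png

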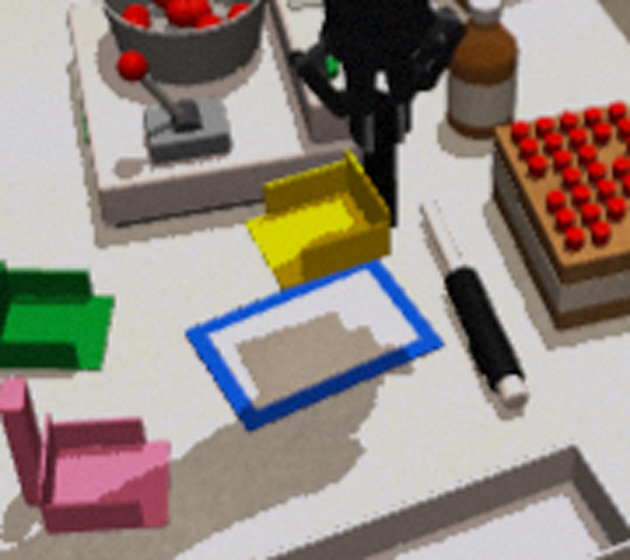

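{"fn": "apply_moves", "kwargs": {"moves": [[-1,-0.001,0.002,-0.03,0.027,0,0.05],[-1,-0.002,0.003,-0.06,0.027,0,0.095],[-1,-0.003,0.003,-0.085,0.027,0,0.095],[-1,-0.003,0.003,-0.1,0.027,0,0.095],[-1,-0.003,0.003,-0.106,0.027,0,0.095],[-1,-0.003,0.003,-0.109,0.027,0,0.095],[-1,-0.003,0.003,-0.109,0.027,0,0.095]]}}

```text
t: 33.27
tcp_pos: [0.5947, 0.0114, 0.0896]
tcp_rot: [0.997, 0.08, 0.002, 0.0]
force: [0.0, -0.1, -1.6]
grip_width: 0.0172
```

```bash
python3 ma.py ad
```

```text
33.2667 [0.5947 0.0114 0.0896] [[ 0.9873  0.1589  0.0044]
 [ 0.1589 -0.9873 -0.0005]
 [ 0.0043  0.0012 -1.    ]] [ 0.1172  0.4546 -0.2511  1.8345  0.145   0.8658 -0.0437] [ 0.038  -0.0506 -1.567 ]
floor z 0.009881164069344806 [0.5405 0.0044] (0.08879533410072327, 0.08333725482225418) 9.377229690551758
slope [ 0.0017 -0.005   0.0099]
```

View pics/ad.png

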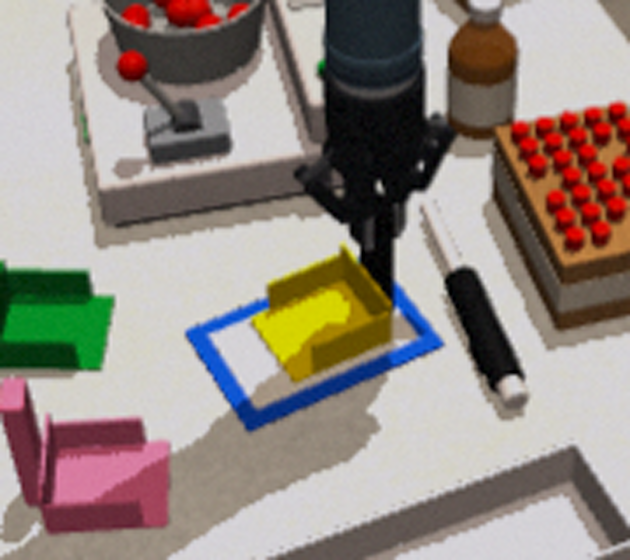

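{"fn": "apply_moves", "kwargs": {"moves": [[-1,0,-0.002,-0.0015,0,0,0],[-1,0,-0.002,-0.003,0,0,0],[-1,0,-0.002,-0.004,0,0,0],[-1,0,-0.002,-0.004,0,0,0]]}}

```text
t: 33.65
tcp_pos: [0.5938, 0.0091, 0.0854]
tcp_rot: [0.997, 0.08, 0.002, 0.001]
force: [-1.3, -0.6, 4.5]
grip_width: 0.0175
```

{"fn": "apply_moves", "kwargs": {"moves": [[0,0,0,0,0,0,0],[0,0,0,0,0,0,0],[0.6,0,0,0,0,0,0],[0.6,0,0,0,0,0,0],[0.6,0,0,0,0,0,0],[0.6,0,0,0.01,0,0,0],[0.6,0,0,0.03,0,0,0],[0.6,0,0,0.06,0,0,0],[0.6,0,0,0.1,0,0,0],[0.6,0,0,0.14,0,0,0],[0.6,0,0,0.17,0,0,0]]}}

```text
t: 34.57
tcp_pos: [0.5936, 0.0098, 0.2582]
tcp_rot: [0.997, 0.08, 0.002, 0.0]
force: [1.8, -0.5, 0.8]
grip_width: 0.0685
```

```bash
python3 ma.py ae; python3 - <<'E'
from h import *
np.set_printoptions(precision=4,suppress=True)
i,p,d=look("scene","af"); 
for b,s,ct in blobs(masks(p)['red'],15):
    Q=cloud(i,b,d)[1]
    if len(Q)<8: continue
    q=np.median(Q,0)
    if q[0]<.72 and q[1]<.5: print(s[4],ct,q)
E
```

```text
34.5667 [0.5936 0.0098 0.2582] [[ 0.9872  0.1594  0.005 ]
 [ 0.1594 -0.9872 -0.0005]
 [ 0.0049  0.0013 -1.    ]] [ 0.1451  0.2679 -0.274   1.7005  0.0787  1.1789  0.0108] [ 1.8355 -0.4706  0.8352]
floor z 0.0057376958747831445 [0.5396 0.0015] (0.08985432982444763, 0.08520561456680298) 9.304147720336914
slope [ 0.0095 -0.0141  0.0018]
24 [335.5417 133.7917] [0.4562 0.211  0.1637]
41 [387.1707 137.9268] [0.4902 0.3575 0.0916]
48 [407.4792 145.4792] [0.5359 0.39   0.0909]
59 [398.4915 151.8644] [0.5416 0.3573 0.0918]
64 [388.1875 159.9688] [0.5492 0.3191 0.0915]
```

View pics/ae.png

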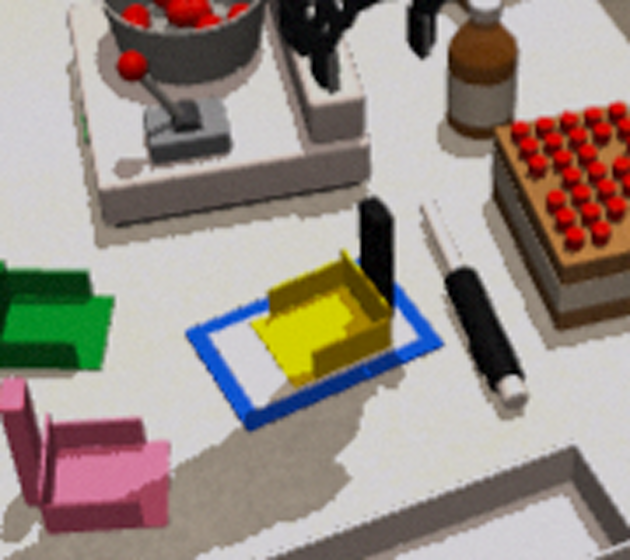

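View pics/af.png

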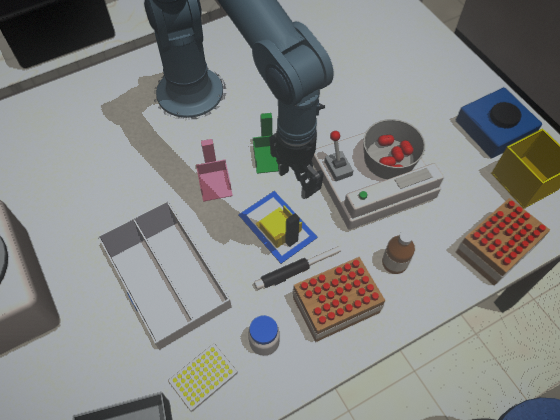

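{"fn": "apply_moves", "kwargs": {"moves": [[-1,-0.02,0.02,0.01,0,0,-0.1],[-1,-0.04,0.04,0.01,0,0,-0.22],[-1,-0.06,0.06,0.01,0,0,-0.34],[-1,-0.08,0.08,0.01,0,0,-0.46],[-1,-0.1,0.1,0.01,0,0,-0.58],[-1,-0.12,0.12,0.01,0,0,-0.7],[-1,-0.14,0.14,0.01,0,0,-0.82],[-1,-0.16,0.16,0.01,0,0,-0.94],[-1,-0.175,0.18,0.01,0,0,-1.06],[-1,-0.19,0.2,0.01,0,0,-1.18],[-1,-0.19,0.205,0.01,0,0,-1.3],[-1,-0.19,0.205,0.01,0,0,-1.42],[-1,-0.19,0.205,0.01,0,0,-1.45],[-1,-0.19,0.205,0.01,0,0,-1.45]]}}

```text
t: 35.83
tcp_pos: [0.402, 0.2146, 0.2636]
tcp_rot: [0.799, -0.601, -0.0, 0.001]
force: [-0.1, -0.7, 0.2]
grip_width: 0.0001
```

```bash
python3 v.py ag side scene
```

```text
35.8333 [0.402  0.2146 0.2636] [ 0.7992 -0.6011 -0.0001  0.0008] [-0.1534 -0.0006 -0.4236  1.9873  0.0002  1.1562 -1.8667] [-0.0817 -0.7427  0.2167]
```

View pics/ag_side.png

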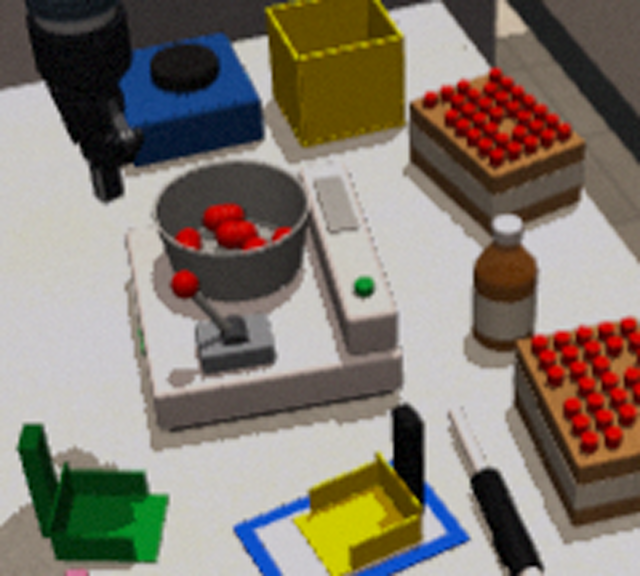

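View pics/ag_scene.png

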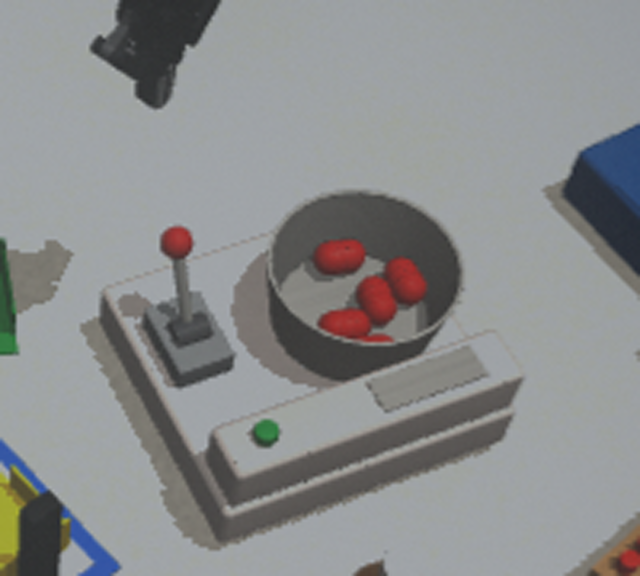

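{"fn": "apply_moves", "kwargs": {"moves": [[-1,0,-0.003,-0.04,0,0,0],[-1,0,-0.003,-0.08,0,0,0],[-1,0,-0.003,-0.118,0,0,0],[-1,0,-0.003,-0.118,0,0,0],[-1,0.015,-0.005,-0.118,0,0,0],[-1,0.03,-0.007,-0.118,0,0,0],[-1,0.045,-0.009,-0.118,0,0,0],[-1,0.06,-0.011,-0.118,0,0,0],[-1,0.075,-0.013,-0.118,0,0,0],[-1,0.09,-0.015,-0.118,0,0,0],[-1,0.1,-0.016,-0.118,0,0,0],[-1,0.1,-0.016,-0.118,0,0,0]]}}

```text
t: 36.93
tcp_pos: [0.5055, 0.1978, 0.1474]
tcp_rot: [0.798, -0.602, 0.001, -0.001]
force: [-0.1, 0.3, 0.7]
grip_width: -0.0002
```

{"fn": "apply_moves", "kwargs": {"moves": [[-1,0.004,0,0,0,0,0],[-1,0.006,-0.001,0,0,0,0],[-1,0.006,-0.001,0,0,0,0]]}}

```text
t: 37.18
tcp_pos: [0.5069, 0.1979, 0.1458]
tcp_rot: [0.799, -0.601, -0.001, 0.001]
force: [-3.8, -1.3, 2.8]
grip_width: 0.0001
```

{"fn": "apply_moves", "kwargs": {"moves": [[-1,0.003,0,0,0,0,0],[-1,0.006,0,0,0,0,0],[-1,0.006,0,0,0,0,0]]}}

```text
t: 37.43
tcp_pos: [0.5075, 0.1971, 0.1445]
tcp_rot: [0.8, -0.6, -0.004, 0.007]
force: [-13.2, -2.3, 8.2]
grip_width: 0.0001
```

At the stop (13 N). Retreat and check.

{"fn": "apply_moves", "kwargs": {"moves": [[-1,-0.03,0.003,0,0,0,0],[-1,-0.05,0.005,0.03,0,0,0],[-1,-0.07,0.007,0.07,0,0,0],[-1,-0.09,0.01,0.11,0,0,0],[-1,-0.1,0.01,0.13,0,0,0],[-1,-0.1,0.01,0.13,0,0,0]]}}

```text
t: 37.93
tcp_pos: [0.4159, 0.2108, 0.2827]
tcp_rot: [0.8, -0.6, 0.004, -0.005]
force: [0.5, 0.4, 0.7]
grip_width: -0.0
```

```bash
python3 v.py ah side scene; python3 ma.py ai; python3 - <<'E'
from h import *
np.set_printoptions(precision=4,suppress=True)
i,p,d=look("side","aj"); m=masks(p)['red']
uv,P=cloud(i,m,d); k=(P[:,2]>.13)&(P[:,0]<.65)&(P[:,1]>.1); print("ball",P[k].mean(0),uv[k].mean(0))
i,p,d=look("scene","ak"); m=masks(p)['red']
uv,P=cloud(i,m,d); k=(P[:,2]>.13)&(P[:,0]<.65)&(P[:,1]>.1); print("ball",P[k].mean(0),uv[k].mean(0))
E
```

```text
37.9333 [0.4159 0.2108 0.2827] [ 0.8002 -0.5997  0.0038 -0.0053] [-0.1302 -0.0047 -0.4244  1.9504  0.0014  1.1828 -1.8414] [0.4787 0.4357 0.67  ]
38.0333 [0.4154 0.2081 0.2774] [[ 0.2781 -0.9605  0.005 ]
 [-0.9605 -0.2781  0.0003]
 [ 0.0011 -0.0049 -1.    ]] [-0.1295  0.0019 -0.4219  1.9553  0.0034  1.1801 -1.8417] [-0.2019 -0.7508 -0.0708]
floor z 0.005725725410812066 [0.5396 0.0017] (0.08960165828466415, 0.0833747461438179) 9.340296745300293
slope [ 0.0087 -0.003   0.0021]
ball [0.5294 0.1989 0.1598] [233.5319 143.2766]
ball [0.534  0.2028 0.1649] [349.6667 156.6667]
```

View pics/ah_scene.png

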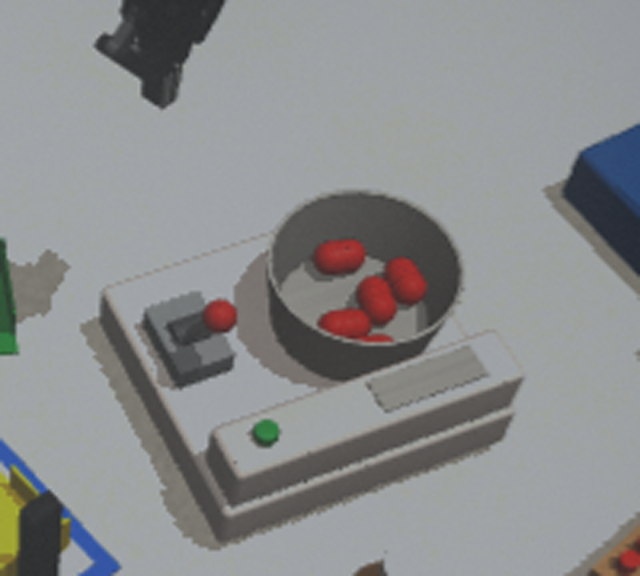

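View pics/aj.png

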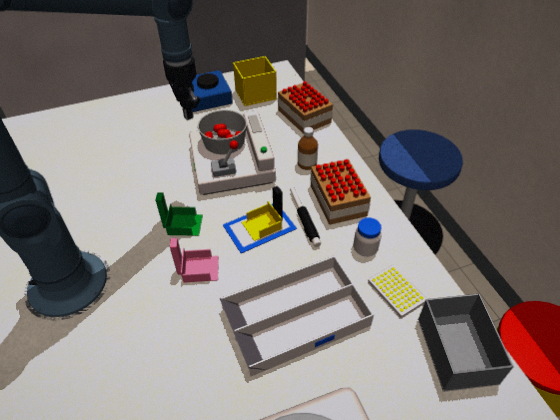

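```bash
python3 - <<'E'
from workcell import r
print(r.finish_job())
E
```

```text
the job is handed in; nothing more can be done
None
```

The capper is refilled and the job is handed in at about 38 s of the 210 s limit.

- **Order:** I pushed the toggle to its OFF stop first. Then I scooped the left bay (three stoppers) and the right bay (two), emptying each load into the hopper. After that I stood the scoop on its mat, let go of it, and pushed the toggle to its ON stop (13 N at the end).
- **Right bay:** one stopper lodged on the scoop's lip against the end of a side wall. I freed it by rolling the scoop slightly sideways over the tray. The gripper never touched a stopper and none fell on the bench.
- **Last checks:**
  - **Stoppers:** five are in the hopper, the same number I counted in the tray at the start, and both bays are empty. The fifth is half hidden behind the rim, but its top shows.
  - **Scoop:** the pan lies flat on the mat, and its centre is within a few millimetres of the mat's centre.
  - **Toggle:** the red ball is back at its starting ON position to within about 3 mm.
  - **Bystanders:** they look undisturbed.
- **Failures and disagreements:** no check failed. The cameras and the calculated layout put the hopper centre up to 8 mm apart, so I aimed at their average.

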